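# Load the ratchet-indexed sample changer

## Robot

A 6-joint arm with a two-finger parallel gripper is mounted at the origin on a cart in front of the work surface, level with it; the furniture and walls round the work are solid. World frame = base frame: x ahead of the robot, y to its left, z up, the work surface at z = 0. Lengths are in m, angles in degrees, forces in N, time in s.
With the tool pointing down it reaches from about 0.35 to 0.875 m from the base axis. Payload 4.2 kg.
Tool frame: the origin (TCP) lies on the centre line of the jaws, within the pads' length; the fingertips stand 19 mm ahead of it and the grasp point (between the pads) is the TCP (finger_overhang is the distance from the TCP to the fingertips, in m); z points along the fingers, y is the direction in which the jaws open and shut (so a half turn about z gives the same grasp; the last joint's range is limited). The gripper opens to 85 mm and grips with 20 to 120 N. Pads are 22 mm wide; open, the fingers measure 114 mm over their backs; the gripper's body (76 mm by 85 mm) begins 54 mm behind the grasp point. The pads swing forward as they close: fully open they stand 13 mm farther back than shut.
Start: joints at [-51.933, 22.042, 0.453, 0, -68.411, -14.817], TCP at [0.247, -0.574, 0.212] pointing down, gripper open.
Joint ranges: [-179.83, 179.83], [-69.29, 118.12], [-61.27, 80.66], [-181.25, 117.63], [-171.15, -9.14], [-177.46, 177.46]. Speed limits (degrees/s): [159.86, 159.86, 180, 180, 180, 180].

## Interface

Orientations are given as a 3x3 rotation matrix whose columns are the frame's x, y, z axes.
In Python, from rig import * gives the robot as it stands. The module is installed in compiled form; this text tells all that it offers.
- The arm moves only by the tool step_arm, never from a script. Its argument "steps" is a list of rows, each a list of 7 numbers: the shift along the tool's x, y, z in units of 0.25 m (1.0 is 0.25 m), then the turn, a rotation vector about the tool's x, y, z in units of 2 rad (1.0 is 2 rad), then the opening, from 0 (shut) to 1 (fully open). In form: [[x, y, z, rx, ry, rz, claw], ...]. A call has 1 to 5 rows; each row is the pose to reach, as a shift and turn from the pose measured when the call began, along the tool's axes at that moment; what a row does not reach only later rows make up. A row lasts 1/10 s, in which the tool goes at most 50 mm and 8.59 degrees, less where a joint would pass 70% of its speed; a pose out of reach is approached as far as the arm can. A call with a number of a shift or a turn outside -1 to 1 is refused whole. A call with a gripper value outside its range is refused whole. The fingers move at their own pace and stop on an object; "squeeze" is the grip in N (left out, the last holds). Time passes only in rows, so rows that repeat a pose let the fingers close. It gives the time, the measured TCP pose, the force and the opening at its end, in the units of the state.
- state(): the state, without advancing time (a new reading comes with each control period).
- camera(name): name is "scene" or "top"; returns the picture (400x640x3 uint8, blue, green, red); there is no depth.
- calibration(name): a dict with "mtx" (3x3 intrinsics, pixels), "eye" and "rotation" of the camera in the world. Camera axes: x right, y up, looking along -z (the intrinsics and any distortion apply to the point x, -y, -z); pixel columns grow to the right and rows downward; lengths in m; the calibration is good to about 2 mm. A picture is of the moment at which its call begins. calibration takes no time and is no camera call.
- close_job(): hands the job in, once; it reports no verdict.
The state is a dict: "clock": time; "q": joint angles; "joint_velocities": joint speeds; "joint_efforts": joint torques, N m; "position": TCP position; "ee_rot": TCP orientation; "ft_force": force on the tool from outside, world axes, zero at the start; "moment": the same for the moment, N m; "opening": finger opening in m.
Only numpy, scipy, OpenCV 4.12 (cv2) and the standard library are available. Lean on these libraries where they do the work, as an engineer would, in place of code of your own. Each camera call takes 0.05 s, during which the arm holds its last target.

## Task

Load the soil-sample changer: slide its orange thumb latch so that the clear door springs open, and before loading check the freewheel: push the red-handled lever right back to its rear stop, when the table must stay put, then pull it fully to the front stop, when the table must come with it. Then set every moisture tin that is there, lid up, through the door into a nest of its own, using the lever to bring up each next empty nest; at the end press the door shut until the latch catches and park the lever back at its rear stop. Do not tip the tins or disturb the two sample jars.

Things in the scene. Friction and masses are not known exactly. Their poses are not given: they have to be found in the camera images.
- changer: fixed round sample changer, 330 mm across: grey base, clear hood (underside 82, top 88 mm above the work surface), lever on top. Origin at its centre on the work surface; x points from the loading door to the machine's back, y to the door's hinge side, z up. Inside, a table with six nests on a 104 mm radius. White measuring head on the hood at x 50, y 98 mm, up to 140 mm high
- port (a point): middle of the port at nest-floor height (39 mm), x -104 mm, y 0 in the machine's frame: where a nest stands when square under the port. The port is the only opening of the hood: from x = -35 mm out to the rim, y = -57 to 57 mm, open at the front above the table too
- turntable (a joint): angle of the table in rad, growing clockwise seen from above; it stays where it is left (drag 0.25 N m and more at speed; it overruns the lever by a few mm when swung fast) and turns without end. A nest is square under the port whenever this is a multiple of 1.047 (60 degrees); at the start it stands in between
- lever (a joint): swing of the index lever about the machine's centre, rad, clockwise seen from above: 0 rear stop, 1.257 front stop. Six-tooth ratchet: towards the front stop it takes up to 60 degrees of lost motion, then carries the table; towards the rear stop it spins loose. Each full stroke from rear to front stop ends with the next nest square under the port. It stays where it is left
- lever_grip (a point): middle of the lever's red upright handle: round, 22 mm thick, vertical, 85 mm from the machine's centre, standing 118 to 168 mm above the work surface; this point is at 150 mm. At the rear stop it bears 28 degrees to the right (-y) of the machine's +x axis, at the front stop 100 degrees
- latch (a joint): slide of the thumb latch in m: 0 home, where its spring holds it (2 to 3 N), 0.014 at its stop; it slides along the machine's +x and lets go of the door at 0.011
- latch_tab (a point): middle of that face of the orange thumb tab which looks to the machine's -x: push here towards +x. The tab is 12 mm (x) by 20 mm (y), 103 to 127 mm above the work surface; this point is at 115 mm. In front of it the hood is bare (88 mm). The door's free edge lies 36 mm to its +y side; the latch's hook and the door's catch pin come within 17 mm
- door (a joint): angle of the clear door in rad: 0 shut, 1.85 fully open, leaning away on the hinge side. Its spring (0.17 N m shut, 0.08 N m open) throws it fully open once the latch is slid. Pressed down near its free edge with about 8 N it snaps under the latch's sloped hook and stays shut
- door_hinge (a point): middle of the door's hinge line, 88 mm high, parallel to the machine's x, at x -99, y 57 mm in the machine's frame. The panel is 125 mm along x, 111 mm from hinge to free edge, 5 mm thick, with a 16 mm skirt under its front edge and a 9 mm high catch block on the free edge whose pin juts out 20 mm
- door_edge (a point): middle of the door's free edge on its upper face, 111 mm from the hinge line
- jar_white: bystander: screw-top sample jar with a white cap, 60 mm across, 85 mm high; origin under its centre; leave it standing where it is
- jar_blue: bystander: screw-top sample jar with a blue cap, 54 mm across, 70 mm high; origin under its centre; leave it standing where it is
- nest0 (a point): centre of the floor of nest 0 on the table, 39 mm above the work surface: a round cup, 69 mm bore, lip 13 mm high and 3 mm thick (hold a tin by its upper 20 mm). Nest 0 is under the port when the table reads 0; the others follow anticlockwise seen from above, so nest k is there when it reads k times 1.047
- nest1 (a point): centre of the floor of nest 1, like nest 0
- nest2 (a point): centre of the floor of nest 2, like nest 0
- nest3 (a point): centre of the floor of nest 3, like nest 0
- nest4 (a point): centre of the floor of nest 4, like nest 0
- nest5 (a point): centre of the floor of nest 5, like nest 0
- tin_a: round aluminium moisture tin with its lid pressed on, 62 mm across and 34 mm high, 80 g; origin at the centre of its underside, z up through the lid. Some of the tins are absent in a run
- tin_b: round aluminium moisture tin with its lid pressed on, 62 mm across and 34 mm high, 80 g; origin at the centre of its underside, z up through the lid. Some of the tins are absent in a run
- tin_c: round aluminium moisture tin with its lid pressed on, 62 mm across and 34 mm high, 80 g; origin at the centre of its underside, z up through the lid. Some of the tins are absent in a run
- tin_d: round aluminium moisture tin with its lid pressed on, 62 mm across and 34 mm high, 80 g; origin at the centre of its underside, z up through the lid. Some of the tins are absent in a run
Not all that is in view belongs to the job. What is shaped like the tin_d but brown or purple is not meant.

How it is judged (in metres and radians):
On the way, in this order (a step that is already met when the one before it is completed fails the run):
1. The latch has been slid and the door has sprung open (value of joint door above 1.5 rad), for 0.2 s.
2. Freewheel runs loose: the lever has been pushed back to its rear stop and the table has stayed where it was (value of joint lever below 0.08 rad and distance of nest0 from where it was at the start of the episode below 0.01 m), for 0.2 s.
3. Freewheel grips: the lever has been pulled to its front stop and has carried the table with it (value of joint lever above 1.2 rad and distance of nest0 from where it was at the start of the episode above 0.03 m), for 0.2 s.
4. Every tin that is there sits flat in a nest ((distance between tin_a and nest0 below 0.008 m or distance between tin_a and nest1 below 0.008 m or distance between tin_a and nest2 below 0.008 m or distance between tin_a and nest3 below 0.008 m or distance between tin_a and nest4 below 0.008 m or distance between tin_a and nest5 below 0.008 m) and angle between each of tin_a, tin_b, tin_c, tin_d's own z axis and vertical below 0.08 rad and (distance between tin_b and nest0 below 0.008 m or distance between tin_b and nest1 below 0.008 m or distance between tin_b and nest2 below 0.008 m or distance between tin_b and nest3 below 0.008 m or distance between tin_b and nest4 below 0.008 m or distance between tin_b and nest5 below 0.008 m) and (distance between tin_c and nest0 below 0.008 m or distance between tin_c and nest1 below 0.008 m or distance between tin_c and nest2 below 0.008 m or distance between tin_c and nest3 below 0.008 m or distance between tin_c and nest4 below 0.008 m or distance between tin_c and nest5 below 0.008 m) and (distance between tin_d and nest0 below 0.008 m or distance between tin_d and nest1 below 0.008 m or distance between tin_d and nest2 below 0.008 m or distance between tin_d and nest3 below 0.008 m or distance between tin_d and nest4 below 0.008 m or distance between tin_d and nest5 below 0.008 m)), for 0.2 s.
At the end, for the whole second after the job is handed in: every tin present sits flat and still on the floor of a nest of its own (its underside's centre within 8 mm of the nest's), the door is shut (below 0.05 rad) and the latch is home over it (below 3 mm), and the lever is parked at its rear stop (below 0.08 rad) (all of step 4 and value of joint lever below 0.08 rad and value of joint door below 0.05 rad and value of joint latch below 0.003 m and linear speed of each of tin_a, tin_b, tin_c, tin_d below 0.02 m/s); the robot touches nothing.
It fails at once if a tin is tipped over (angle between any of tin_a, tin_b, tin_c, tin_d's own z axis and vertical above 0.8 rad).
It fails at once if a bystander sample jar is pushed more than 4 cm or knocked over (distance of any of jar_white, jar_blue from where it was at the start of the episode above 0.04 m or angle between any of jar_white, jar_blue's own z axis and vertical above 0.6 rad).
Of tin_a, tin_b, tin_c, tin_d only 2 to 3 are there at a start; the rules pass over those that are not, and their reading is None.
At some moment in a run one of tin_a, tin_b, tin_c, tin_d may be knocked a few centimetres aside while the robot is not near it.
It also fails if it takes over 210 s, if anything falls off the work surface, if the arm or the gripper's body presses on something with over 40 N, if the wrist force passes 120 N, or if a joint passes its speed limit or range.

## Working session

There is one attempt and no reset: what is moved stays moved. The work goes in short steps, Python scripts to look and compute and a tool call to move; the robot and the scene stay as the last step left them, time stands still between calls to the robot, and variables do not carry over. Pictures are saved under pics/ and viewed, and the job is handed in when it is done.

Besides the shell and the picture viewer there is one more tool, called after "Request:" as name([rows], argument=value, ...), one row to a line, values as JSON. step_arm: Moves the arm, as the interface text tells. Its arguments: {"type":"object","properties":{"steps":{"type":"array"},"squeeze":{"type":"number"}},"required":["steps"]}

```bash
mkdir -p pics; ls; python3 - <<'E'
from rig import *
import cv2
s=state();print(s)
for n in("scene","top"):
    im=camera(n);cv2.imwrite(f"pics/{n}0.png",im);c=calibration(n);print(n,c)
E
```

```text
pics
{'clock': 0.0, 'q': array([-5.19315032e+01,  2.20922489e+01,  3.79454496e-01, -2.87084718e-02,
       -6.84121648e+01, -1.48156473e+01]), 'joint_velocities': array([-0.04745754, -0.01902807, -0.02119677, -0.11560843,  0.06101076,
       -0.03850474]), 'joint_efforts': array([-1.33097528e-03, -3.92292452e+01,  1.88400275e+01,  4.18623939e+00,
       -4.68924176e-03, -3.13563874e-05]), 'position': array([ 0.24649755, -0.57364812,  0.21040448]), 'ee_rot': array([[-9.18844490e-01, -3.94618609e-01, -9.77953245e-04],
       [-3.94619806e-01,  9.18842310e-01,  2.00425170e-03],
       [ 1.07669799e-04,  2.22751535e-03, -9.99997513e-01]]), 'ft_force': array([-0.48070767, -0.21123433,  1.07554899]), 'moment': array([ 0.02607088,  0.01646429, -0.03236149]), 'opening': 0.08510564857408817}
scene {'mtx': array([[370.96859902,   0.        , 318.52055723],
       [  0.        , 370.96859902, 199.09557164],
       [  0.        ,   0.        ,   1.        ]]), 'eye': array([-0.22657137,  0.62806363,  0.5458344 ]), 'rotation': array([[-0.63518295,  0.30490286, -0.7096315 ],
       [-0.77195695, -0.28035931,  0.57050953],
       [-0.02500181,  0.9101829 ,  0.41345133]])}
top {'mtx': array([[395.03988105,   0.        , 319.48665622],
       [  0.        , 395.03988105, 207.35076399],
       [  0.        ,   0.        ,   1.        ]]), 'eye': array([ 0.46802727, -0.00611295,  1.21721379]), 'rotation': array([[-0.01567073,  0.99721246, -0.07295029],
       [-0.99929127, -0.01811718, -0.03299583],
       [-0.03422551,  0.07238152,  0.99678961]])}
```

View pics/scene0.png

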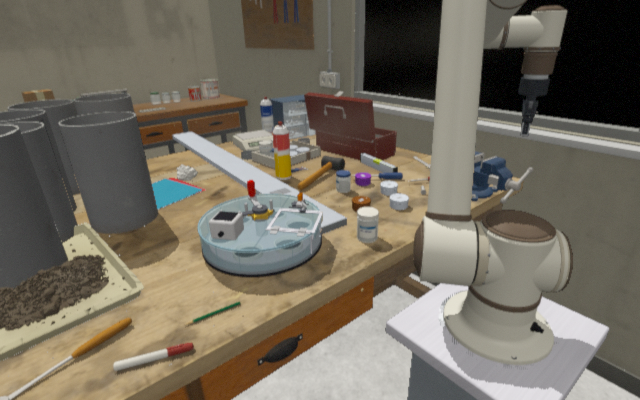

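View pics/top0.png

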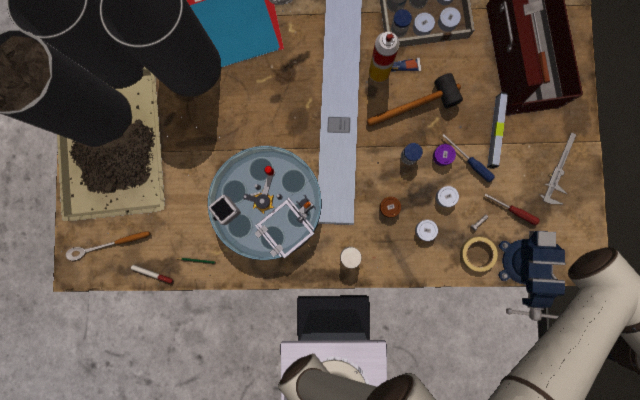

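```bash
python3 - <<'E'
import cv2
t=cv2.imread("pics/top0.png");s=cv2.imread("pics/scene0.png")
cv2.imwrite("pics/t_ch.png",cv2.resize(t[140:265,200:330],None,fx=5,fy=4.6,interpolation=2)[:, :])
cv2.imwrite("pics/t_tin.png",cv2.resize(t[130:290,335:555],None,fx=3.6,fy=3.6,interpolation=2))
cv2.imwrite("pics/t_tray.png",cv2.resize(t[0:110,360:500],None,fx=5,fy=5,interpolation=2))
cv2.imwrite("pics/s_ch.png",cv2.resize(s[160:285,185:345],None,fx=4.7,fy=4.7,interpolation=2))
cv2.imwrite("pics/s_tin.png",cv2.resize(s[80:250,240:440],None,fx=3.5,fy=3.5,interpolation=2))
E
```

```text
(no output)
```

View pics/t_ch.png

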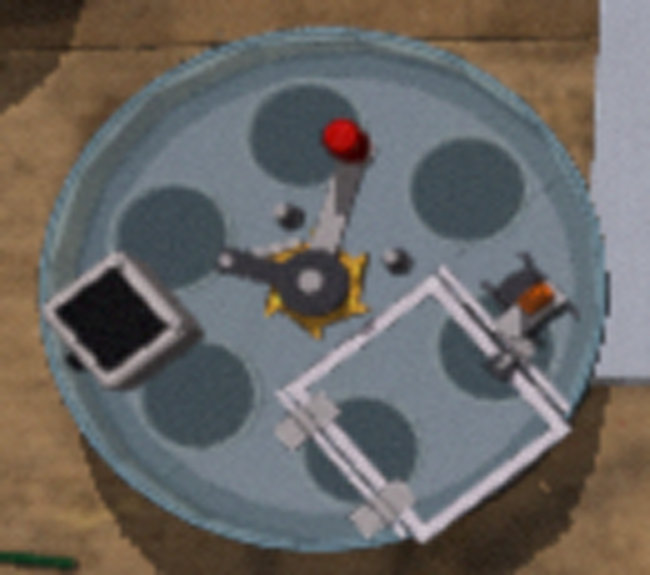

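View pics/t_tin.png

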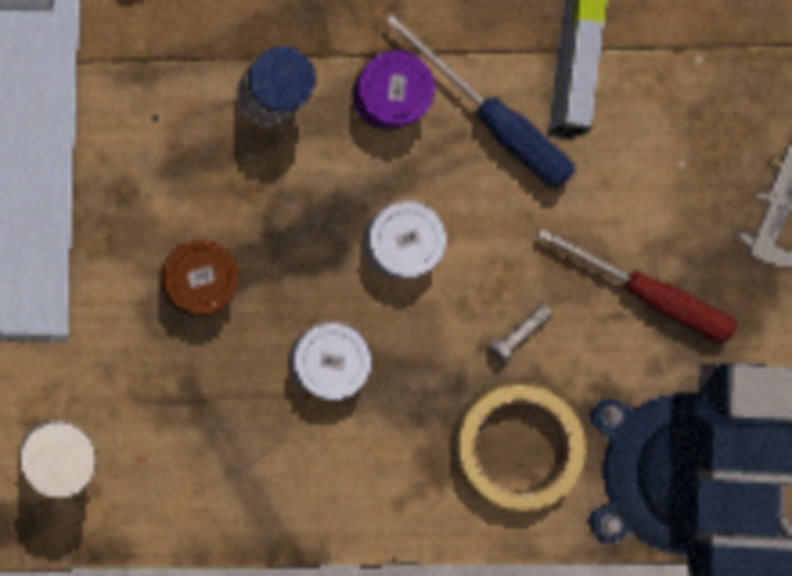

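View pics/t_tray.png

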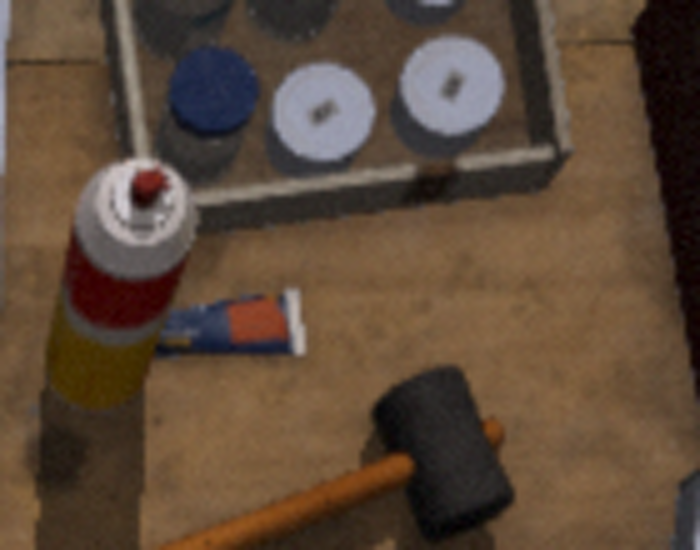

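View pics/s_ch.png

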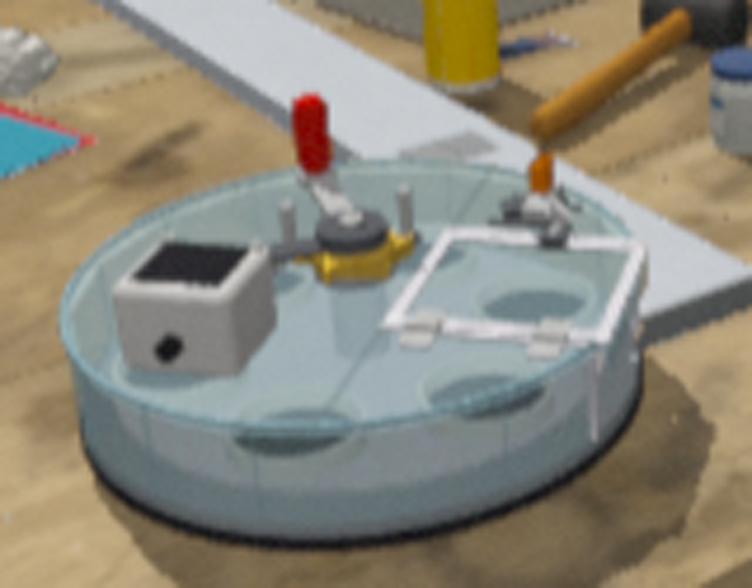

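View pics/s_tin.png

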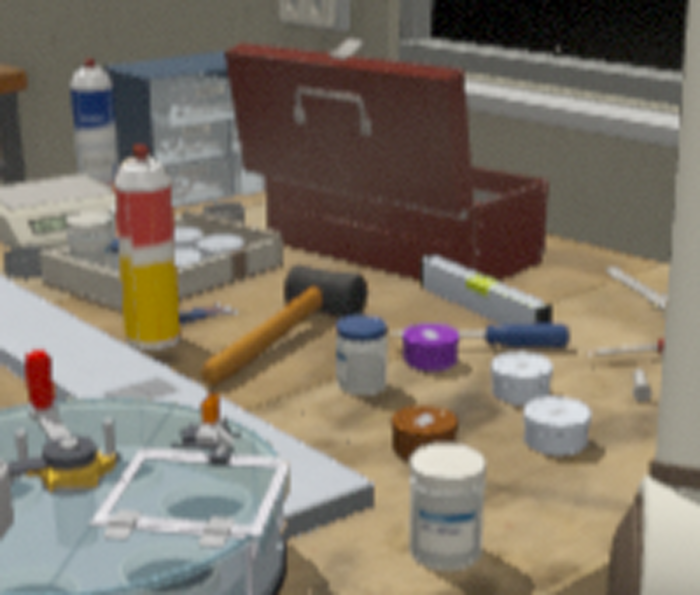

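```bash
cat > h.py <<'E'
import numpy as np,cv2
from rig import *
C={n:calibration(n) for n in("scene","top")}
def ray(n,u,v):
    c=C[n];d=np.linalg.inv(c["mtx"])@[u,v,1.]
    return c["eye"],c["rotation"]@(d*[1,-1,-1])
def on(n,u,v,z):
    e,d=ray(n,u,v);return e+d*(z-e[2])/d[2]
def proj(n,p):
    c=C[n];q=c["rotation"].T@(np.asarray(p,float)-c["eye"])*[1,-1,-1]
    w=c["mtx"]@q;return w[:2]/w[2]
def tri(u1,u2):
    A=np.zeros((3,3));b=np.zeros(3)
    for n,u in(("top",u1),("scene",u2)):
        e,d=ray(n,*u);d=d/np.linalg.norm(d);P=np.eye(3)-np.outer(d,d);A+=P;b+=P@e
    return np.linalg.solve(A,b)
def blob(im,lo,hi,box,hsv=True):
    x0,y0,x1,y1=box;s=im[y0:y1,x0:x1]
    m=cv2.inRange(cv2.cvtColor(s,cv2.COLOR_BGR2HSV),lo,hi)
    n,l,st,c=cv2.connectedComponentsWithStats(m)
    if n<2:return None
    k=1+np.argmax(st[1:,4]);return (c[k]+[x0,y0]).round(2),st[k]+[x0,y0,0,0,0]
def snap(n,name,box=None,f=1):
    im=camera(n)
    o=im if box is None else im[box[1]:box[3],box[0]:box[2]]
    cv2.imwrite("pics/"+name,cv2.resize(o,None,fx=f,fy=f,interpolation=cv2.INTER_CUBIC));return im
E
python3 - <<'E'
from h import *
t=cv2.imread("pics/top0.png");s=cv2.imread("pics/scene0.png")
cs=[on("top",*p,.089) for p in((287.4,200.4),(257,225.4),(284,256.3),(312.4,233.5))]
cs=np.array(cs);print(cs.round(4));print([np.linalg.norm(cs[i]-cs[(i+1)%4]).round(4) for i in range(4)])
print("centre door",cs.mean(0))
for nm,lo,hi,bt,bs in (("red",(0,150,80),(8,255,255),(240,150,300,190),(235,170,275,205)),("redb",(172,150,80),(180,255,255),(240,150,300,190),(235,170,275,205)),("orange",(5,150,80),(18,255,255),(295,190,320,215),(290,185,312,212)),("gold",(18,120,80),(30,255,255),(240,190,290,220),(240,190,290,230))):
    a=blob(t,lo,hi,bt);b=blob(s,lo,hi,bs);print(nm,a,b)
    if a and b:print(tri(a[0],b[0]))
for p in((448,196),(427,231),(389,207.5),(445,155),(424,22),(450,17)):print(p,on("top",*p,.034),)
print("jars",on("top",351,257,.085),on("top",413,151.5,.07))
E
```

```text
[[0.5723 0.1233 0.089 ]
 [0.5019 0.2115 0.089 ]
 [0.4127 0.1345 0.089 ]
 [0.4762 0.0526 0.089 ]]
[np.float64(0.1129), np.float64(0.1179), np.float64(0.1036), np.float64(0.1193)]
centre door [0.49076293 0.13049563 0.089     ]
red (array([267.81, 169.16]), array([265, 166,   7,   7,  37])) (array([250.6, 188. ]), array([247, 180,   8,  17,  96]))
[0.65366276 0.1687469  0.14435423]
redb (array([266.  , 166.67]), array([265, 166,   3,   2,   3])) (array([253., 184.]), array([253, 184,   1,   1,   1]))
[0.65477672 0.16623207 0.15666882]
orange (array([306.42, 204.23]), array([304, 202,   6,   6,  26])) (array([301.94, 186.4 ]), array([298, 185,  10,   5,  35]))
[0.55365531 0.06253521 0.14956664]
gold (array([268.33, 203.58]), array([261, 195,  12,  18,  55])) (array([261.8, 214.9]), array([251, 210,  22,  10, 114]))
[0.56664445 0.18190725 0.09513139]
(448, 196) [ 0.58155042 -0.35032342  0.034     ]
(427, 231) [ 0.47855076 -0.28467415  0.034     ]
(389, 207.5) [ 0.55040071 -0.1746423   0.034     ]
(445, 155) [ 0.70527199 -0.34623647  0.034     ]
(424, 22) [ 1.12141928 -0.29815491  0.034     ]
(450, 17) [ 1.13461316 -0.37799339  0.034     ]
jars [ 0.40782424 -0.05600226  0.085     ] [ 0.71049749 -0.24384262  0.07      ]
```

```bash
python3 - <<'E'
from h import *
from scipy.optimize import least_squares
t=cv2.imread("pics/top0.png");s=cv2.imread("pics/scene0.png")
P=np.array([on("top",u/5+200,v/4.6+140,.040)[:2] for u,v in((307,135),(467,188),(495,345),(360,450),(197,395),(172,237))])
k=np.arange(6)
f=lambda p:(P-np.c_[p[0]+.104*np.cos(p[2]-k*np.pi/3),p[1]+.104*np.sin(p[2]-k*np.pi/3)]).ravel()
r=least_squares(f,[.57,.19,1.2]);print(r.x,np.degrees(r.x[2]),(f(r.x)*1000).round(1))
# hood outer ellipse by bluish grey mask
hsv=cv2.cvtColor(t,cv2.COLOR_BGR2HSV);print(hsv[160,230],hsv[170,290],hsv[200,245])
print("hub",on("top",262,201.5,.105))
a=blob(t,(5,150,80),(18,255,255),(295,190,320,215));b=blob(s,(5,150,80),(18,255,255),(294,185,308,212))
print(a,b)
a=blob(s,(5,150,80),(18,255,255),(294,188,308,212)); print(a)
big=cv2.resize(s[180:225,285:325],None,fx=14,fy=14,interpolation=0);cv2.imwrite("pics/tab_s.png",big)
big=cv2.resize(t[190:225,290:325],None,fx=16,fy=16,interpolation=0);cv2.imwrite("pics/tab_t.png",big)
E
```

```text
[0.56929382 0.19183914 0.15433573] 8.842786186042321 [ 0.6 -0.9  1.  -0.7  0.6 -0.3 -1.   0.3 -1.2  1.3 -0.   0.4]
[ 94  35 110] [ 98  41 111] [103  41 131]
hub [0.56906239 0.19387543 0.105     ]
(array([306.42, 204.23]), array([304, 202,   6,   6,  26])) (array([301.94, 186.4 ]), array([298, 185,  10,   5,  35]))
(array([299.69, 196.28]), array([298, 192,   4,   9,  29]))
```

View pics/tab_s.png

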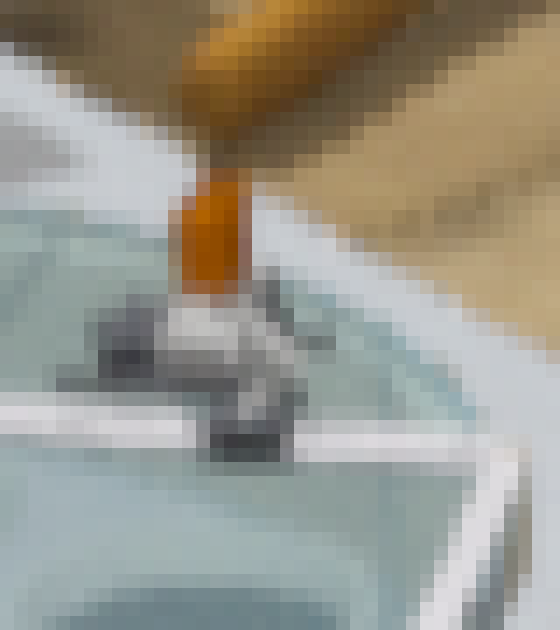

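View pics/tab_t.png

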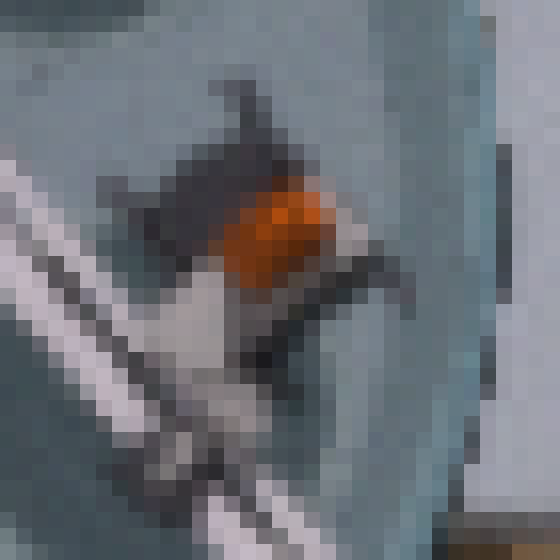

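```bash
cat >> h.py <<'E'
YAW=np.radians(38.4);CEN=np.array([.5693,.1915])
R2=np.array([[np.cos(YAW),-np.sin(YAW)],[np.sin(YAW),np.cos(YAW)]])
def m2w(x,y,z=0):return np.r_[CEN+R2@[x,y],z]
def w2m(p):return R2.T@(np.asarray(p)[:2]-CEN)
E
python3 - <<'E'
from h import *
p=tri((306.6,204.3),(299.7,196.3));print(p,w2m(p))
p=on("top",306.6,204.3,.125);print(p,w2m(p))
p=tri((267.8,169.1),(250.6,188));print("handle",w2m(p))
s=cv2.imread("pics/scene0.png")
t=cv2.imread("pics/top0.png")
for n,im in(("top",t),("scene",s)):
  for x,y,z in((-161.5,57,90),(-36.5,57,90),(-36.5,-54,90),(-161.5,-54,90),(0,0,88)):
    print(n,(x,y),proj(n,m2w(x/1e3,y/1e3,z/1e3)).round(1))
E
```

```text
[0.55755845 0.06606311 0.11877775] [-0.08711663 -0.09101083]
[0.55710947 0.06572776 0.125     ] [-0.08767679 -0.09099476]
handle [ 0.05208449 -0.07033289]
top (-161.5, 57) [283.5 258.2]
top (-36.5, 57) [256.2 224.2]
top (-36.5, -54) [286.2 199.7]
top (-161.5, -54) [313.7 233.4]
top (0, 0) [263.9 201.9]
scene (-161.5, 57) [314.  232.8]
scene (-36.5, 57) [266.1 228.8]
scene (-36.5, -54) [279.4 209.8]
scene (-161.5, -54) [322.9 213. ]
scene (0, 0) [260.4 218.2]
```

```bash
cat >> h.py <<'E'
from scipy.spatial.transform import Rotation as Ro
def plan(p,yaw=None):
    """target TCP world p, tool-down, tool-y world yaw deg -> units"""
    s=state();R=s["ee_rot"]
    d=R.T@(np.asarray(p)-s["position"])/.25
    if yaw is None: r=np.zeros(3)
    else:
        a=np.radians(yaw);y=np.array([np.cos(a),np.sin(a),0]);z=np.array([0,0,-1.]);x=np.cross(y,z)
        r=Ro.from_matrix(R.T@np.c_[x,y,z]).as_rotvec()/2
    print("units",d.round(3),r.round(3))
def st():
    s=state();print("t",round(s["clock"],2),"w",s["position"].round(4),"m",(w2m(s["position"])*1e3).round(1),"F",s["ft_force"].round(1),"op",round(s["opening"],4),"q",s["q"].round(0))
E
python3 - <<'E'
from h import *
st();plan([.2465,-.574,.33],None)
plan(m2w(-.140,-.097,.30),218.4);print(m2w(-.14,-.097))
E
```

```text
t 0.1 w [ 0.2465 -0.5737  0.2105] m [-728.3 -399.2] F [-0.3  0.7  0.3] op 0.0856 q [-52.  22.   0.  -0. -68. -15.]
units [ 0.001 -0.    -0.478] [0. 0. 0.]
units [-1.955  1.783 -0.355] [ 0.001  0.001 -0.918]
[0.51983425 0.02852105 0.        ]
```

Request:
step_arm([
  [-0.1,0.1,-0.36,0,0,-0.075,0],
  [-0.3,0.25,-0.36,0,0,-0.15,0],
  [-0.45,0.4,-0.36,0,0,-0.225,0],
  [-0.6,0.55,-0.36,0,0,-0.3,0],
  [-0.7,0.65,-0.36,0,0,-0.37,0],
], squeeze=20)

```text
clock: 0.6
position: [0.333, -0.3798, 0.2996]
ee_rot: [[-0.408, -0.913, -0.0], [-0.913, 0.408, 0.002], [-0.001, 0.001, -1.0]]
ft_force: [0.2, -0.1, 0.3]
opening: 0.0125
```

```bash
python3 - <<'E'
from h import *
st()
plan(m2w(-.140,-.097,.30),218.4)
E
```

```text
t 0.6 w [ 0.333  -0.3798  0.2996] m [-540.  -300.9] F [ 0.2 -0.1  0.3] op 0.0125 q [-30.   7.  -7.  -0. -76.   6.]
units [-1.796e+00 -1.700e-02  1.000e-03] [ 0.     0.001 -0.545]
```

Request:
step_arm([
  [-0.2,0,0,0,0,-0.075,0],
  [-0.4,0,0,0,0,-0.15,0],
  [-0.6,0,0,0,0,-0.225,0],
  [-0.8,0,0,0,0,-0.3,0],
  [-1.0,0,0,0,0,-0.37,0],
])

```text
clock: 1.1
position: [0.4343, -0.151, 0.2999]
ee_rot: [[0.32, -0.947, -0.0], [-0.947, -0.32, 0.002], [-0.002, -0.0, -1.0]]
ft_force: [1.6, -0.9, 0.1]
opening: -0.0003
```

```bash
python3 - <<'E'
from h import *
st()
plan(m2w(-.140,-.097,.20),218.4)
E
```

```text
t 1.1 w [ 0.4343 -0.151   0.2999] m [-318.5 -184.6] F [ 1.6 -0.9  0.1] op -0.0003 q [  1.   2. -12.  -0. -75.  18.]
units [-0.57  -0.554  0.401] [-0.     0.001 -0.172]
```

Request:
step_arm([
  [-0.2,-0.2,0.1,0,0,-0.075,0],
  [-0.4,-0.4,0.2,0,0,-0.15,0],
  [-0.57,-0.55,0.3,0,0,-0.172,0],
  [-0.57,-0.554,0.4,0,0,-0.172,0],
  [-0.57,-0.554,0.4,0,0,-0.172,0],
])

```text
clock: 1.6
position: [0.5193, 0.0311, 0.1973]
ee_rot: [[0.623, -0.782, -0.004], [-0.782, -0.623, 0.002], [-0.004, 0.002, -1.0]]
ft_force: [-0.4, -0.4, -0.4]
opening: -0.0001
```

```bash
python3 - <<'E'
from h import *
st()
plan(m2w(-.135,-.097,.128),218.4)
t=snap("top","top1.png",(180,120,500,290),2.4)
s=snap("scene","scene1.png",(180,120,500,290),2.4)
E
```

```text
t 1.6 w [0.5193 0.0311 0.1973] m [-138.8  -94.7] F [-0.4 -0.4 -0.4] op -0.0001 q [ 21.  13. -15.  -0. -62.  17.]
units [ 0.01  -0.016  0.277] [0.001 0.002 0.001]
```

View pics/top1.png

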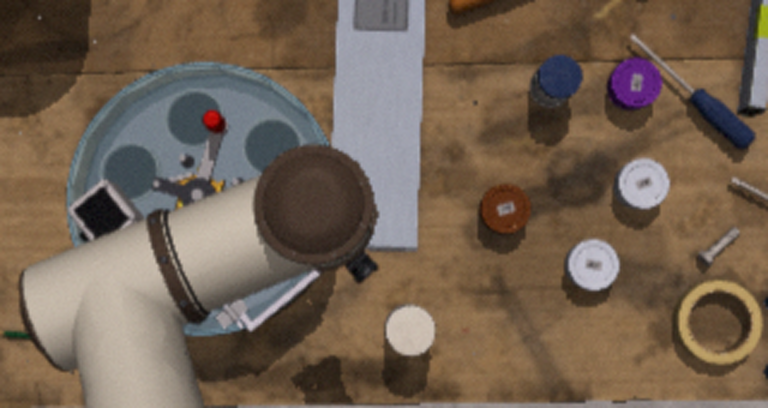

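View pics/scene1.png

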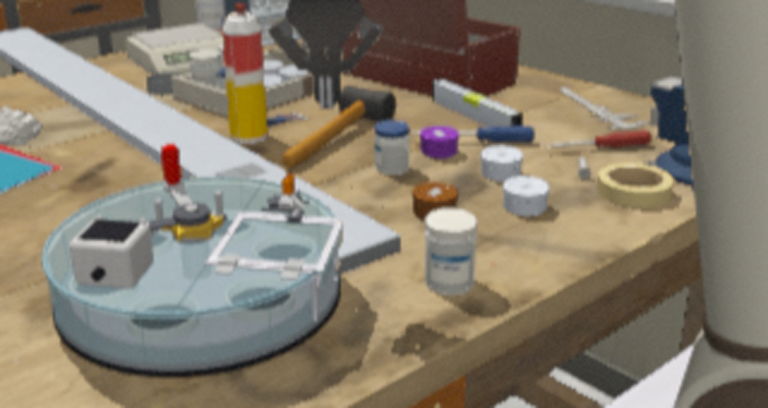

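Request:
step_arm([
  [0.01,-0.016,0.14,0,0.001,0,0],
  [0.01,-0.016,0.277,0.001,0.002,0,0],
  [0.01,-0.016,0.277,0.001,0.002,0,0],
  [0.01,-0.016,0.277,0.001,0.002,0,0],
])

```text
clock: 2.1
position: [0.5233, 0.0302, 0.1284]
ee_rot: [[0.623, -0.782, -0.003], [-0.782, -0.623, -0.002], [0.0, 0.004, -1.0]]
ft_force: [-0.6, 0.1, -0.2]
opening: 0.0002
```

```bash
python3 - <<'E'
from h import *
st()
p=state()["position"];print(proj("scene",p-[0,0,.019]),proj("scene",p-[0,0,.032]))
plan(m2w(-.110,-.097,.128),218.4)
plan(m2w(-.09,-.097,.128),218.4)
s=snap("scene","scene2.png",(240,120,360,240),5)
E
```

```text
t 2.1 w [0.5233 0.0302 0.1284] m [-136.3  -97.8] F [-0.6  0.1 -0.2] op 0.0002 q [ 21.  17. -20.   0. -53.  17.]
[317.16552606 199.45553013] [317.2862562 203.5984848]
units [-0.003 -0.105  0.001] [ 0.002 -0.     0.001]
units [-0.003 -0.185  0.001] [ 0.002 -0.     0.001]
```

View pics/scene2.png

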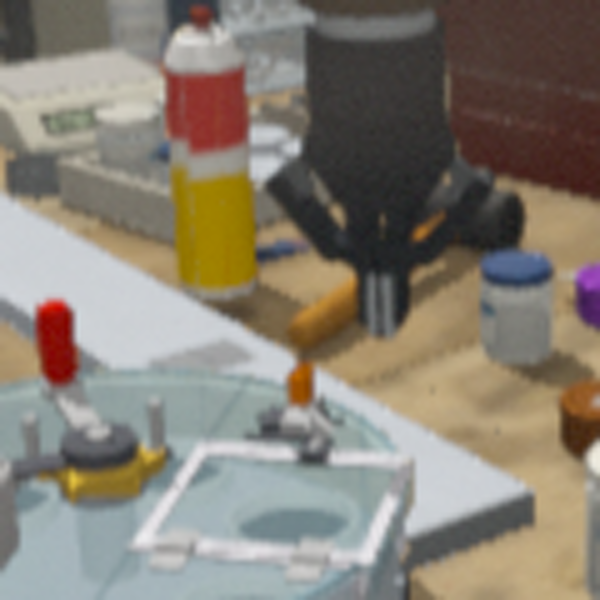

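```bash
python3 - <<'E'
from h import *
st()
p=state()["position"]
for z in(.128,.109,.15,.18,.2,.3): print(z,proj("scene",[p[0],p[1],z]).round(1),proj("top",[p[0],p[1],z]).round(1))
s=snap("scene","scene3.png")
s=snap("top","top3.png",(180,120,500,290),2.4)
E
```

```text
t 2.15 w [0.5242 0.0306 0.1294] m [-135.3  -98.1] F [ 0.3 -0.5  0.5] op 0.0 q [ 21.  17. -20.   0. -53.  17.]
0.128 [316.7 193.4] [319.4 215.9]
0.109 [316.9 199.5] [319.6 216.2]
0.15 [316.5 186.2] [319.1 215.5]
0.18 [316.2 176.1] [318.7 214.9]
0.2 [316.  169.3] [318.4 214.5]
0.3 [314.9 133.4] [316.8 212.1]
```

View pics/scene3.png

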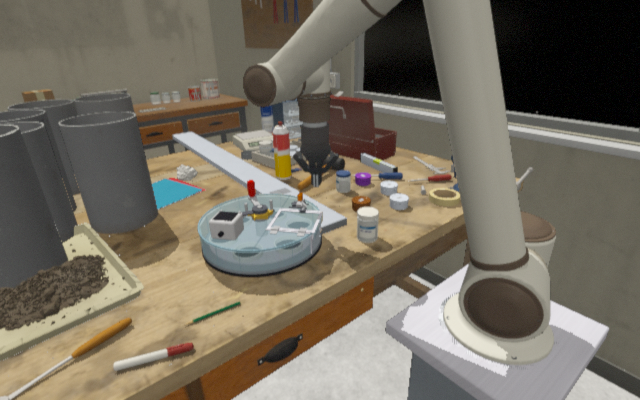

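View pics/top3.png

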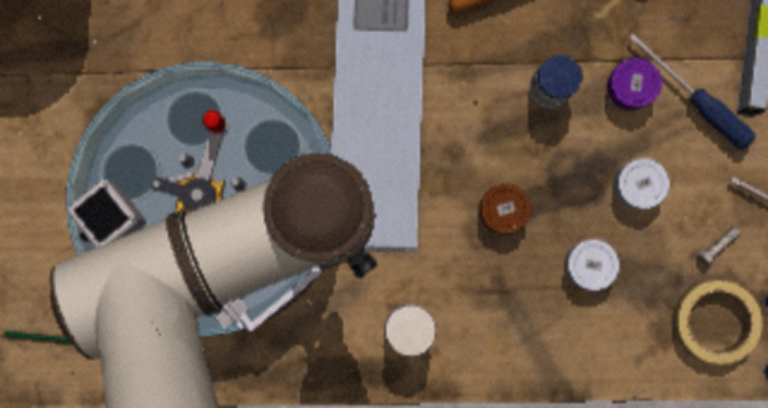

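```bash
python3 - <<'E'
import cv2
s=cv2.imread("pics/scene3.png")
cv2.imwrite("pics/tip3.png",cv2.resize(s[130:215,275:355],None,fx=7,fy=7,interpolation=0))
E
```

```text
(no output)
```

View pics/tip3.png

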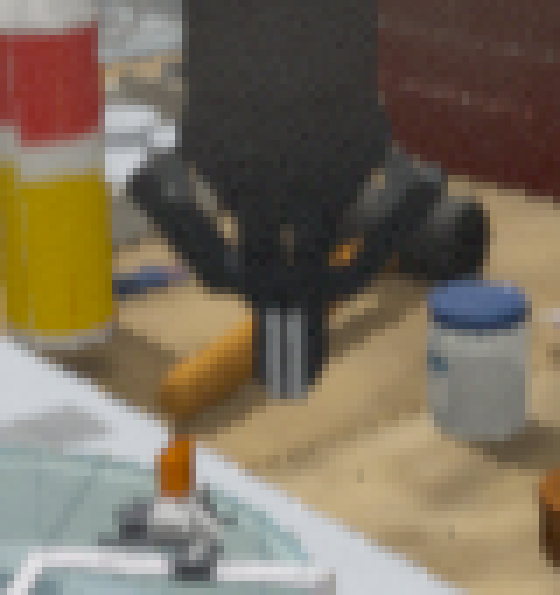

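```bash
python3 - <<'E'
from h import *
p=tri((330.5,230.4),(333.6,157));print(p,w2m(p),proj("top",p),proj("scene",p))
for z in(.109,.13,.15):
  q=on("scene",315.6,186.9,z);print(z,q,w2m(q))
E
```

```text
[0.48279556 0.00080042 0.23821841] [-0.18624559 -0.09571797] [330.14604242 230.09496081] [334.03337706 157.0007246 ]
0.109 [ 0.59922548 -0.02565006  0.109     ] [-0.11142988 -0.18876722]
0.13 [0.55952683 0.00577601 0.13      ] [-0.12302121 -0.13948009]
0.15 [0.5217186 0.0357056 0.15     ] [-0.13406058 -0.09253997]
```

Request:
step_arm([
  [0,-0.06,0,0,0,0,0],
  [0,-0.06,0,0,0,0,0],
  [0,-0.06,0.03,0,0,0,0],
  [0,-0.06,0.03,0,0,0,0],
])

```text
clock: 2.65
position: [0.5349, 0.0399, 0.1215]
ee_rot: [[0.623, -0.782, -0.001], [-0.782, -0.623, -0.001], [0.0, 0.001, -1.0]]
ft_force: [-1.5, -0.6, 0.6]
opening: 0.0001
```

```bash
python3 - <<'E'
from h import *
st()
E
```

```text
t 2.65 w [0.5349 0.0399 0.1215] m [-121.2  -97.4] F [-1.5 -0.6  0.6] op 0.0001 q [ 22.  18. -19.   0. -52.  17.]
```

Probe downward in small steps to find the real tip height (hood 88 mm).

Request:
step_arm([
  [0,0,0.012,0,0,0,0],
  [0,0,0.024,0,0,0,0],
  [0,0,0.036,0,0,0,0],
  [0,0,0.036,0,0,0,0],
])

```text
clock: 3.05
position: [0.5344, 0.0397, 0.1119]
ee_rot: [[0.623, -0.782, -0.002], [-0.782, -0.623, -0.001], [-0.0, 0.002, -1.0]]
ft_force: [-0.1, 0.2, -0.4]
opening: 0.0001
```

Request:
step_arm([
  [0,0,0.012,0,0,0,0],
  [0,0,0.024,0,0,0,0],
  [0,0,0.032,0,0,0,0],
  [0,0,0.032,0,0,0,0],
])

```text
clock: 3.45
position: [0.5342, 0.0396, 0.1035]
ee_rot: [[0.623, -0.782, -0.003], [-0.782, -0.623, -0.001], [-0.001, 0.003, -1.0]]
ft_force: [-0.9, 0.7, 0.2]
opening: -0.0002
```

```bash
python3 - <<'E'
from h import *
st()
s=snap("scene","scene4.png",(275,130,355,215),7)
E
```

```text
t 3.45 w [0.5342 0.0396 0.1035] m [-121.9  -97.2] F [-0.9  0.7  0.2] op -0.0002 q [ 22.  20. -21.   0. -50.  17.]
```

View pics/scene4.png

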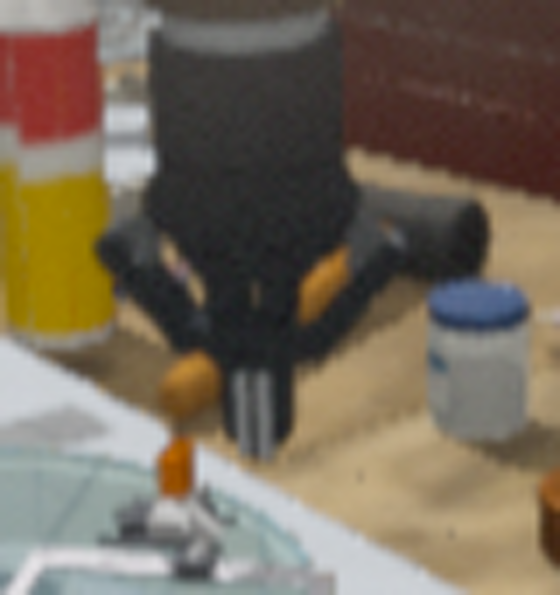

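```bash
python3 - <<'E'
from h import *
for z in(.115,.12,.125,.13): print(z,proj("scene",[.5342,.0396,z]))
E
```

```text
0.115 [312.11708991 197.40411225]
0.12 [312.06040579 195.79546124]
0.125 [312.00349838 194.18047346]
0.13 [311.94636637 192.55911138]
```

Request:
step_arm([
  [0,0,0.02,0,0,0,0],
  [0,0,0.04,0,0,0,0],
  [0,0,0.06,0,0,0,0],
  [0,0,0.06,0,0,0,0],
])

```text
clock: 3.9
position: [0.5336, 0.0395, 0.0876]
ee_rot: [[0.623, -0.782, -0.004], [-0.782, -0.623, -0.002], [-0.001, 0.004, -1.0]]
ft_force: [0.1, 0.0, 0.4]
opening: -0.0
```

Request:
step_arm([
  [0,-0.02,0.01,0,0,0,0],
  [0,-0.04,0.01,0,0,0,0],
  [0,-0.06,0.01,0,0,0,0],
  [0,-0.06,0.01,0,0,0,0],
])

```text
clock: 4.3
position: [0.5458, 0.0491, 0.085]
ee_rot: [[0.623, -0.782, -0.005], [-0.782, -0.623, -0.002], [-0.001, 0.005, -1.0]]
ft_force: [0.0, -0.8, 1.1]
opening: 0.0003
```

Request:
step_arm([
  [0,-0.02,0,0,0,0,0],
  [0,-0.04,0,0,0,0,0],
  [0,-0.06,0,0,0,0,0],
  [0,-0.06,0,0,0,0,0],
])

```text
clock: 4.7
position: [0.5563, 0.0576, 0.085]
ee_rot: [[0.623, -0.782, -0.008], [-0.782, -0.623, -0.004], [-0.002, 0.009, -1.0]]
ft_force: [-5.0, -4.2, 4.2]
opening: 0.0002
```

```bash
python3 - <<'E'
from h import *
st()
s=snap("scene","scene5.png",(235,130,355,240),6)
E
```

```text
t 4.7 w [0.5563 0.0576 0.085 ] m [-93.4 -96.9] F [-5.  -4.2  4.2] op 0.0002 q [ 23.  23. -18.   0. -49.  16.]
```

View pics/scene5.png

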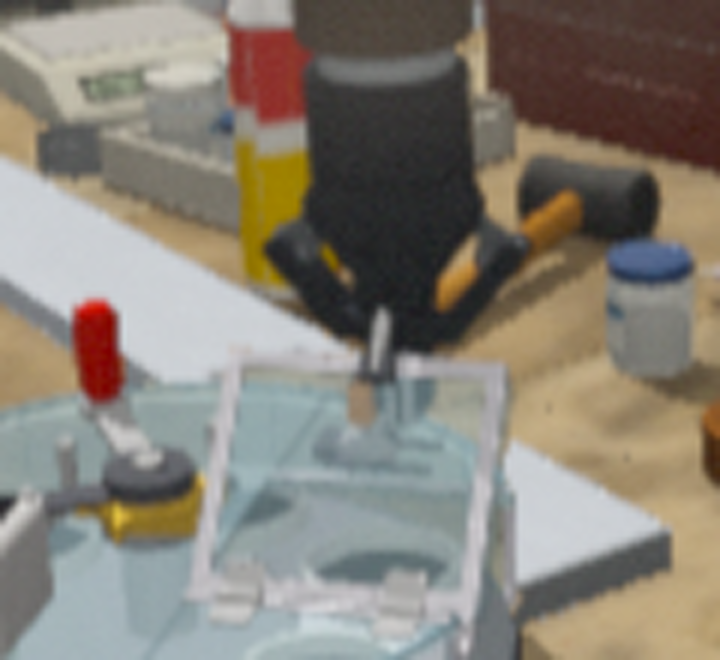

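Request:
step_arm([
  [0,0,0,0,0,0,0],
  [0,0,0,0,0,0,0],
  [0,0,0,0,0,0,0],
  [0,0,0,0,0,0,0],
  [0,0,0,0,0,0,0],
])

```text
clock: 5.25
position: [0.5562, 0.0575, 0.085]
ee_rot: [[0.623, -0.782, -0.008], [-0.782, -0.623, -0.004], [-0.002, 0.009, -1.0]]
ft_force: [-3.2, -3.1, 2.0]
opening: -0.0002
```

```bash
python3 - <<'E'
from h import *
st()
s=snap("scene","scene6.png",(235,130,355,240),6)
plan(m2w(-.12,-.1,.2),218.4)
E
```

```text
t 5.25 w [0.5562 0.0575 0.085 ] m [-93.5 -96.9] F [-3.2 -3.1  2. ] op -0.0002 q [ 23.  23. -18.   0. -49.  16.]
units [ 0.011  0.11  -0.459] [0.005 0.001 0.001]
```

View pics/scene6.png

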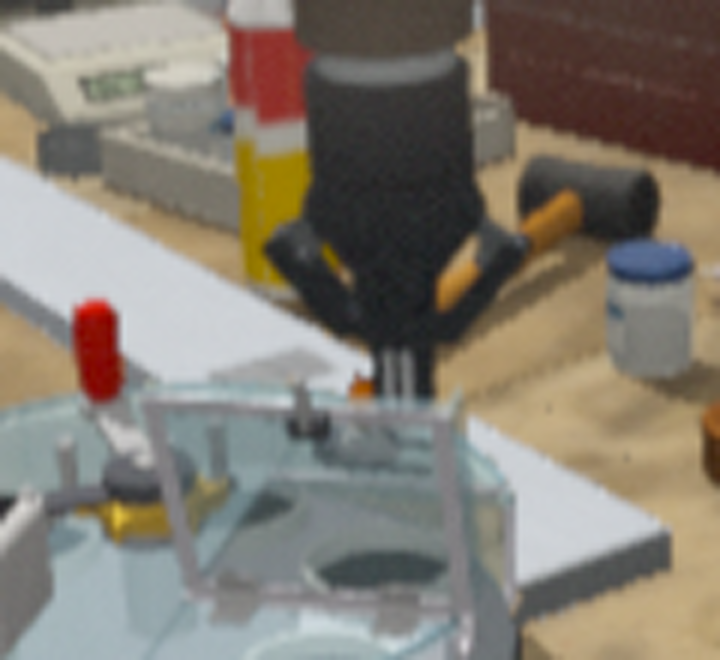

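Request:
step_arm([
  [0,0.06,0,0,0,0,0],
  [0,0.11,-0.05,0.005,0,0,0],
  [0,0.11,-0.2,0.005,0,0,0.3],
  [0,0.11,-0.4,0.005,0,0,0.6],
  [0,0.11,-0.46,0.005,0,0,0.6],
])

```text
clock: 5.8
position: [0.5401, 0.0423, 0.2063]
ee_rot: [[0.624, -0.781, 0.013], [-0.781, -0.624, 0.006], [0.004, -0.014, -1.0]]
ft_force: [-0.1, 0.1, 0.1]
opening: 0.0433
```

```bash
python3 - <<'E'
from h import *
st()
for uv in((258,186.7),(279.6,196.5)):
  for z in (.1,.12):print(w2m(on("top",*uv,z)))
plan(m2w(.052,-.070,.2),244.4)
E
```

```text
t 5.8 w [0.5401 0.0423 0.2063] m [-115.6  -98.8] F [-0.1  0.1  0.1] op 0.0433 q [ 22.  14. -12.  -0. -63.  17.]
[ 0.04272825 -0.01526922]
[ 0.03834517 -0.01664216]
[-0.01871669 -0.04549613]
[-0.0219998  -0.04632796]
units [-0.113 -0.67   0.034] [-0.006 -0.003 -0.225]
```

Request:
step_arm([
  [-0.03,-0.17,0.02,-0.003,-0.003,-0.075,0.6],
  [-0.06,-0.33,0.02,-0.006,-0.003,-0.15,0.6],
  [-0.113,-0.5,0.02,-0.006,-0.003,-0.225,0.6],
  [-0.113,-0.67,0.02,-0.006,-0.003,-0.225,0.6],
  [-0.113,-0.67,0.02,-0.006,-0.003,-0.225,0.6],
])

```text
clock: 6.3
position: [0.6572, 0.1734, 0.2012]
ee_rot: [[0.903, -0.43, 0.004], [-0.43, -0.903, 0.002], [0.003, -0.003, -1.0]]
ft_force: [-1.3, -0.3, -0.3]
opening: 0.0517
```

```bash
python3 - <<'E'
from h import *
st()
plan(m2w(.052,-.070,.2),244.4)
s=snap("scene","scene7.png",(205,130,325,240),6)
t=snap("top","top7.png",(180,120,500,290),2.4)
E
```

```text
t 6.3 w [0.6572 0.1734 0.2012] m [ 57.6 -68.8] F [-1.3 -0.3 -0.3] op 0.0517 q [ 28.  28.   8.   0. -70.  36.]
units [-0.005  0.022  0.005] [-0.002 -0.001  0.001]
```

View pics/scene7.png

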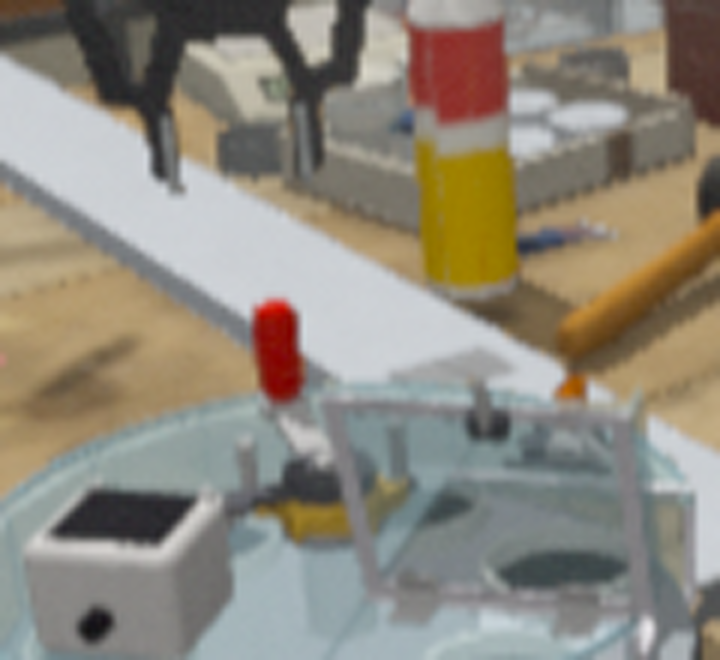

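View pics/top7.png

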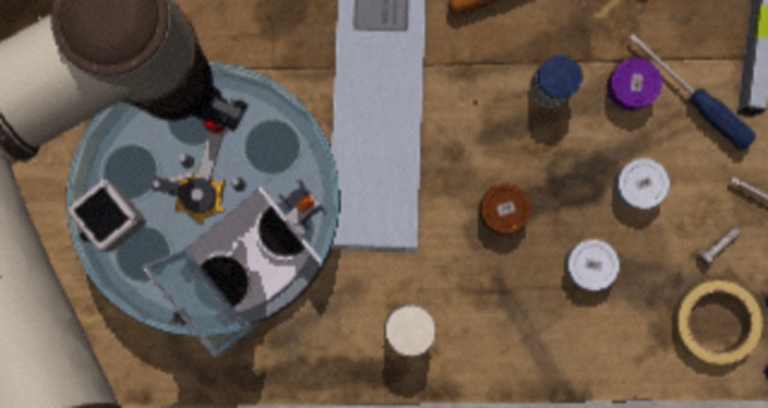

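```bash
python3 - <<'E'
from h import *
p=state()["position"]
for z in(.168,.2,.22,.24):print(z,proj("scene",[p[0],p[1],z]).round(1),proj("scene",m2w(.052,-.07,z)).round(1),proj("top",[p[0],p[1],z]).round(1))
E
```

```text
0.168 [248.6 180.2] [249.1 180.2] [266.4 167.9]
0.2 [247.4 169.5] [247.9 169.4] [264.3 165.8]
0.22 [246.6 162.6] [247.2 162.6] [262.9 164.4]
0.24 [245.8 155.7] [246.4 155.6] [261.5 162.9]
```

Request:
step_arm([
  [-0.005,0.022,0.0,-0.002,0,0,0.6],
  [-0.005,0.022,0.1,-0.002,0,0,0.6],
  [-0.005,0.022,0.2,-0.002,0,0,0.6],
  [-0.005,0.022,0.3,-0.002,0,0,0.6],
  [-0.005,0.022,0.37,-0.002,0,0,0.6],
])

```text
clock: 6.9
position: [0.6495, 0.1646, 0.1089]
ee_rot: [[0.902, -0.433, -0.001], [-0.433, -0.902, -0.003], [0.0, 0.003, -1.0]]
ft_force: [-1.2, 0.4, -0.4]
opening: 0.0512
```

```bash
python3 - <<'E'
from h import *
st()
plan(m2w(.052,-.070,.108),244.4)
s=snap("scene","scene8.png",(205,130,325,240),6)
E
```

```text
t 6.9 w [0.6495 0.1646 0.1089] m [ 46.1 -70.8] F [-1.2  0.4 -0.4] op 0.0512 q [ 28.  31.  -0.   0. -59.  36.]
units [ 0.007 -0.023  0.003] [ 0.001 -0.    -0.   ]
```

View pics/scene8.png

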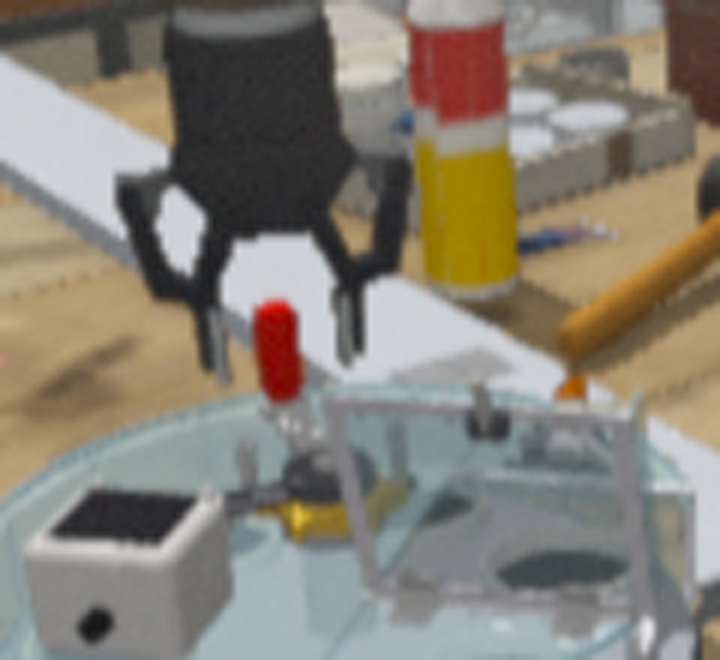

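Request:
step_arm([
  [0.007,-0.02,0.003,0,0,0,0.4],
  [0.007,-0.02,0.003,0,0,0,0.2],
  [0.007,-0.02,0.003,0,0,0,0.1],
  [0.007,-0.02,0.003,0,0,0,0.1],
  [0.007,-0.02,0.003,0,0,0,0.1],
], squeeze=20)

```text
clock: 7.45
position: [0.6519, 0.1679, 0.106]
ee_rot: [[0.901, -0.433, -0.005], [-0.433, -0.901, -0.004], [-0.003, 0.006, -1.0]]
ft_force: [-0.9, -0.9, 0.5]
opening: 0.0218
```

```bash
cat >> h.py <<'E'
def lev(b0,b1,z,yaw,n=5,r=.085):
    """rows along arc from bearing b0 to b1 (deg, negative = -y side) tool units from current pose"""
    s=state();R=s["ee_rot"]
    for b in np.linspace(b0,b1,n+1)[1:]:
        a=np.radians(b);p=m2w(r*np.cos(a),r*np.sin(a),z)
        print(round(b,1),(R.T@(p-s["position"])/.25).round(3))
    p=w2m(s["position"]);print("bearing now",np.degrees(np.arctan2(p[1],p[0])),"r",np.hypot(*p))
E
python3 - <<'E'
from h import *
st()
lev(-53.5,-28,.108,244)
E
```

```text
t 7.45 w [0.6519 0.1679 0.106 ] m [ 50.1 -69.8] F [-0.9 -0.9  0.5] op 0.0218 q [ 28.  31.   0.   0. -59.  36.]
-48.4 [-0.011 -0.034 -0.008]
-43.3 [-0.021 -0.063 -0.008]
-38.2 [-0.033 -0.09  -0.008]
-33.1 [-0.047 -0.117 -0.009]
-28.0 [-0.064 -0.142 -0.009]
bearing now -54.3604768020888 r 0.08589849895360802
```

Request:
step_arm([
  [-0.011,-0.034,0,0,0,0,0.1],
  [-0.021,-0.063,0,0,0,0,0.1],
  [-0.033,-0.09,0,0,0,0,0.1],
  [-0.047,-0.117,0,0,0,0,0.1],
  [-0.064,-0.142,0,0,0,0,0.1],
])

```text
clock: 7.95
position: [0.6531, 0.2067, 0.1061]
ee_rot: [[0.902, -0.432, -0.005], [-0.432, -0.902, -0.006], [-0.002, 0.007, -1.0]]
ft_force: [8.9, -27.0, -3.3]
opening: 0.0218
```

```bash
python3 - <<'E'
from h import *
st()
lev(-28,-25,.106,244,2)
E
```

```text
t 7.95 w [0.6531 0.2067 0.1061] m [ 75.1 -40.1] F [  8.9 -27.   -3.3] op 0.0218 q [ 31.  33.   2.   0. -60.  33.]
-26.5 [-0.006 -0.007  0.   ]
-25.0 [-0.012 -0.014  0.   ]
bearing now -28.110136003462287 r 0.08514884451500594
```

Request:
step_arm([
  [0.001,0.002,0,0,0,0,0.1],
  [0.001,0.002,0,0,0,0,0.1],
  [0.001,0.002,0,0,0,0,0.1],
])

```text
clock: 8.25
position: [0.6532, 0.2062, 0.1061]
ee_rot: [[0.902, -0.432, -0.004], [-0.432, -0.902, -0.007], [-0.001, 0.008, -1.0]]
ft_force: [1.0, -5.5, -0.8]
opening: 0.022
```

```bash
python3 - <<'E'
from h import *
st()
lev(-28,-54,.106,244,5)
s=snap("scene","scene9.png",(205,130,345,260),5)
E
```

```text
t 8.25 w [0.6532 0.2062 0.1061] m [ 74.9 -40.6] F [ 1.  -5.5 -0.8] op 0.022 q [ 31.  33.   2.   0. -60.  33.]
-33.2 [0.015 0.024 0.001]
-38.4 [0.029 0.051 0.001]
-43.6 [0.041 0.079 0.001]
-48.8 [0.051 0.109 0.001]
-54.0 [0.058 0.139 0.001]
bearing now -28.472282517347818 r 0.0851695731047544
```

View pics/scene9.png

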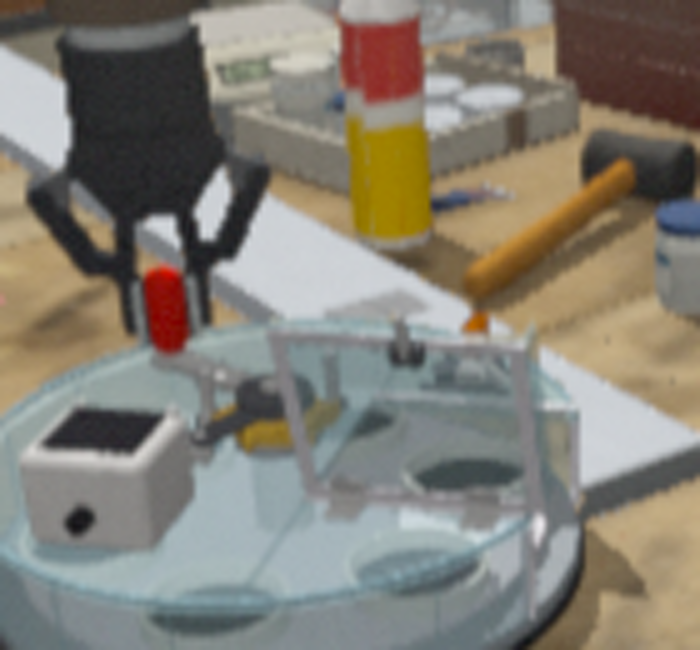

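Request:
step_arm([
  [0.015,0.024,0,0,0,0,0.1],
  [0.029,0.051,0,0,0,0,0.1],
  [0.041,0.079,0,0,0,0,0.1],
  [0.051,0.109,0,0,0,0,0.1],
  [0.058,0.139,0,0,0,0,0.1],
])

```text
clock: 8.8
position: [0.6538, 0.1704, 0.1063]
ee_rot: [[0.901, -0.433, 0.002], [-0.433, -0.901, -0.002], [0.002, 0.001, -1.0]]
ft_force: [6.1, 3.0, -3.6]
opening: 0.0215
```

```bash
python3 - <<'E'
from h import *
st()
lev(-54,-78,.106,244,5)
E
```

```text
t 8.8 w [0.6538 0.1704 0.1063] m [ 53.1 -69. ] F [ 6.1  3.  -3.6] op 0.0215 q [ 28.  32.   0.   0. -59.  36.]
-58.8 [-0.003  0.039  0.001]
-63.6 [-0.001  0.068  0.001]
-68.4 [-0.002  0.096  0.001]
-73.2 [-0.005  0.124  0.002]
-78.0 [-0.011  0.152  0.002]
bearing now -52.42181496453447 r 0.08707255078503459
```

Request:
step_arm([
  [-0.003,0.039,0,0,0,0,0.1],
  [-0.001,0.068,0,0,0,0,0.1],
  [-0.002,0.096,0,0,0,0,0.1],
  [-0.005,0.124,0,0,0,0,0.1],
  [-0.011,0.152,0,0,0,0,0.1],
])

```text
clock: 9.3
position: [0.6378, 0.1395, 0.1068]
ee_rot: [[0.901, -0.433, 0.009], [-0.433, -0.901, 0.002], [0.007, -0.006, -1.0]]
ft_force: [7.7, 5.6, -5.4]
opening: 0.0215
```

```bash
python3 - <<'E'
from h import *
st()
lev(-78,-92,.106,244,5)
E
```

```text
t 9.3 w [0.6378 0.1395 0.1068] m [ 21.3 -83.3] F [ 7.7  5.6 -5.4] op 0.0215 q [ 27.  29.  -4.   0. -56.  38.]
-80.8 [-0.011  0.029  0.003]
-83.6 [-0.017  0.045  0.003]
-86.4 [-0.023  0.06   0.003]
-89.2 [-0.029  0.075  0.002]
-92.0 [-0.037  0.09   0.002]
bearing now -75.62875636763648 r 0.08601417591097595
```

Request:
step_arm([
  [-0.011,0.029,0,0,0,0,0.1],
  [-0.017,0.045,0,0,0,0,0.1],
  [-0.023,0.06,0,0,0,0,0.1],
  [-0.029,0.075,0,0,0,0,0.1],
  [-0.037,0.09,0,0,0,0,0.1],
])

```text
clock: 9.8
position: [0.6223, 0.1253, 0.1071]
ee_rot: [[0.901, -0.434, 0.016], [-0.434, -0.901, 0.007], [0.012, -0.013, -1.0]]
ft_force: [5.6, 4.2, -3.9]
opening: 0.022
```

```bash
python3 - <<'E'
from h import *
st()
lev(-92,-101.5,.106,244,5)
E
```

```text
t 9.8 w [0.6223 0.1253 0.1071] m [  0.5 -84.8] F [ 5.6  4.2 -3.9] op 0.022 q [ 26.  27.  -7.   0. -55.  38.]
-93.9 [-0.011  0.022  0.004]
-95.8 [-0.017  0.032  0.004]
-97.7 [-0.023  0.042  0.003]
-99.6 [-0.029  0.051  0.003]
-101.5 [-0.036  0.06   0.003]
bearing now -89.69544224059815 r 0.08479691421360121
```

Request:
step_arm([
  [-0.011,0.022,0,0.004,0,0,0.1],
  [-0.017,0.032,0,0.004,0,0,0.1],
  [-0.023,0.042,0,0.004,0,0,0.1],
  [-0.029,0.051,0,0.004,0,0,0.1],
  [-0.034,0.06,0,0.004,0,0,0.1],
])

```text
clock: 10.3
position: [0.6105, 0.1181, 0.1073]
ee_rot: [[0.901, -0.434, 0.026], [-0.434, -0.901, 0.018], [0.016, -0.028, -0.999]]
ft_force: [5.7, 6.3, -2.9]
opening: 0.0217
```

```bash
python3 - <<'E'
from h import *
st()
lev(-100,-103,.106,244,2)
s=snap("scene","scene10.png",(205,130,345,260),5)
E
```

```text
t 10.3 w [0.6105 0.1181 0.1073] m [-13.3 -83.1] F [ 5.7  6.3 -2.9] op 0.0217 q [ 26.  26.  -9.  -0. -53.  39.]
-101.5 [-0.006  0.014  0.005]
-103.0 [-0.011  0.021  0.005]
bearing now -99.06058113652998 r 0.08417180494139086
```

View pics/scene10.png

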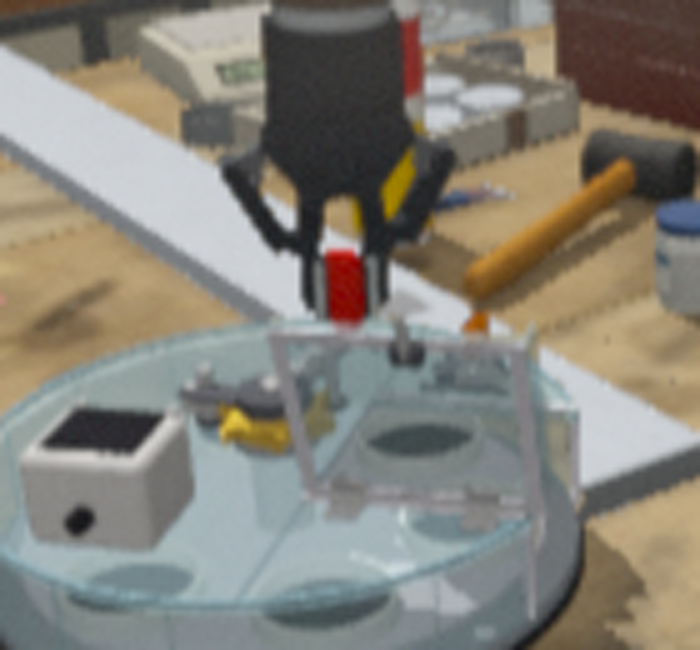

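Request:
step_arm([
  [-0.004,0.012,0,-0.007,0,0,0.1],
  [-0.009,0.02,0,-0.014,-0.01,0,0.1],
  [-0.011,0.024,0,-0.014,-0.01,0,0.1],
  [-0.011,0.024,0,-0.014,-0.01,0,0.1],
])

```text
clock: 10.75
position: [0.6089, 0.1172, 0.1074]
ee_rot: [[0.901, -0.434, 0.005], [-0.434, -0.901, 0.008], [0.001, -0.009, -1.0]]
ft_force: [8.2, 7.3, -7.0]
opening: 0.0219
```

```bash
python3 - <<'E'
from h import *
st()
lev(-100,-103,.106,244,2)
E
```

```text
t 10.75 w [0.6089 0.1172 0.1074] m [-15.1 -82.8] F [ 8.2  7.3 -7. ] op 0.0219 q [ 26.  26.  -8.  -0. -55.  39.]
-101.5 [-0.001  0.008  0.006]
-103.0 [-0.007  0.015  0.006]
bearing now -100.33792289750893 r 0.0841653413455131
```

Request:
step_arm([
  [-0.004,0.012,0,-0.004,0,0,0.1],
  [-0.006,0.02,0,-0.004,0,0,0.1],
  [-0.006,0.02,0,-0.004,0,0,0.1],
])

```text
clock: 11.05
position: [0.6092, 0.1172, 0.1074]
ee_rot: [[0.901, -0.433, 0.011], [-0.433, -0.901, 0.008], [0.007, -0.012, -1.0]]
ft_force: [8.7, 8.2, -7.3]
opening: 0.0218
```

```bash
python3 - <<'E'
from h import *
st()
lev(-100,-103,.106,244,2)
E
```

```text
t 11.05 w [0.6092 0.1172 0.1074] m [-14.9 -83. ] F [ 8.7  8.2 -7.3] op 0.0218 q [ 26.  26.  -9.  -0. -54.  39.]
-101.5 [-0.003  0.008  0.006]
-103.0 [-0.008  0.015  0.006]
bearing now -100.17761514752651 r 0.0843523970453573
```

Request:
step_arm([
  [0,0,0,0,0,0,0.5],
  [0,0,0,0,0,0,0.6],
  [0,0,-0.15,-0.005,-0.003,0,0.6],
  [0,0,-0.35,-0.005,-0.003,0,0.6],
  [0,0,-0.5,-0.005,-0.003,0,0.8],
])

```text
clock: 11.55
position: [0.6078, 0.1157, 0.2355]
ee_rot: [[0.901, -0.433, 0.003], [-0.433, -0.901, 0.001], [0.002, -0.002, -1.0]]
ft_force: [0.3, 0.9, 1.1]
opening: 0.0644
```

```bash
python3 - <<'E'
from h import *
st()
plan([.53,-.10,.25],None)
E
```

```text
t 11.55 w [0.6078 0.1157 0.2355] m [-16.9 -83.3] F [0.3 0.9 1.1] op 0.0644 q [ 26.  20.   2.   0. -71.  39.]
units [ 0.093  0.912 -0.06 ] [0. 0. 0.]
```

Request:
step_arm([
  [0.02,0.2,-0.05,0,0,0,1],
  [0.04,0.4,-0.05,0,0,0,1],
  [0.06,0.6,-0.05,0,0,0,1],
  [0.08,0.8,-0.05,0,0,0,1],
  [0.09,0.95,-0.05,0,0,0,1],
])

```text
clock: 12.05
position: [0.5231, -0.1104, 0.248]
ee_rot: [[0.901, -0.434, 0.003], [-0.434, -0.901, 0.001], [0.002, -0.002, -1.0]]
ft_force: [1.3, 0.7, -0.2]
opening: 0.0855
```

```bash
python3 - <<'E'
from h import *
st()
t=snap("top","top11.png",(180,120,580,290),2)
cv2.imwrite("pics/top11f.png",t)
E
```

```text
t 12.05 w [ 0.5231 -0.1104  0.248 ] m [-223.7 -207.9] F [ 1.3  0.7 -0.2] op 0.0855 q [  5.  12.  -9.  -0. -69.  59.]
```

View pics/top11.png

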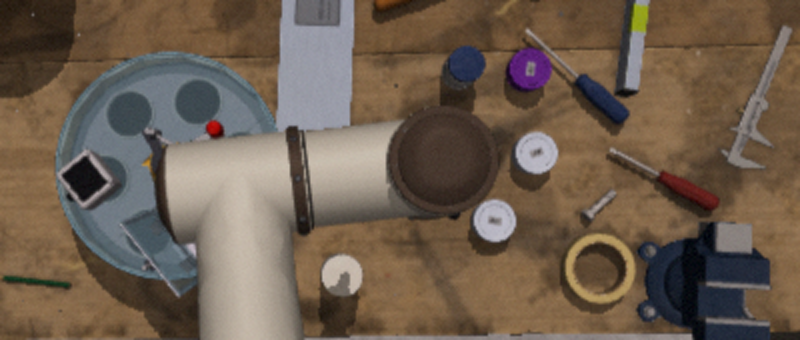

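```bash
cat >> h.py <<'E'
def tins(t,box=(400,140,480,290)):
    x0,y0,x1,y1=box
    m=cv2.inRange(cv2.cvtColor(t[y0:y1,x0:x1],cv2.COLOR_BGR2HSV),(90,0,150),(150,60,255))
    m=cv2.morphologyEx(m,cv2.MORPH_CLOSE,np.ones((5,5)))
    for c in cv2.findContours(m,0,2)[0]:
        if cv2.contourArea(c)<100:continue
        (u,v),r=cv2.minEnclosingCircle(c);u+=x0;v+=y0
        p=on("top",u,v,.034);print("tin",(round(u,1),round(v,1)),"r",round(r,1),cv2.contourArea(c),p.round(4))
E
python3 - <<'E'
from h import *
tins(cv2.imread("pics/top11f.png"));tins(cv2.imread("pics/top0.png"))
plan([.4786,-.2847,.12],218.4)
s=cv2.imread("pics/scene0.png")
cv2.imwrite("pics/tz.png",cv2.resize(s[170:220,330:420],None,fx=7,fy=7,interpolation=0))
E
```

```text
tin (427.0, 230.0) r 10.3 303.0 [ 0.4815 -0.2848  0.034 ]
tin (447.8, 196.0) r 10.2 295.0 [ 0.5816 -0.3497  0.034 ]
tin (426.9, 230.0) r 10.3 304.0 [ 0.4814 -0.2844  0.034 ]
tin (447.8, 196.0) r 10.2 295.0 [ 0.5816 -0.3497  0.034 ]
units [0.147 0.688 0.513] [-0.    -0.     0.224]
```

View pics/tz.png

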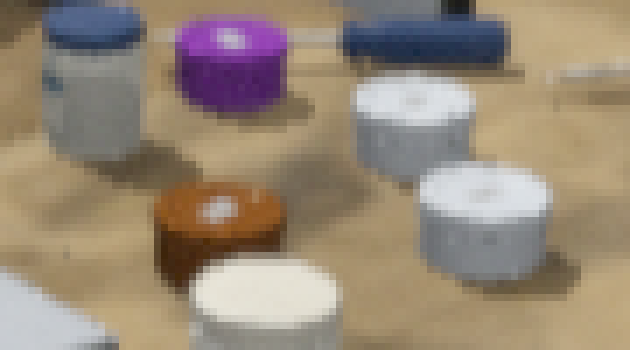

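Request:
step_arm([
  [0.04,0.18,0.1,0,0,0.075,1],
  [0.08,0.36,0.2,0,0,0.15,1],
  [0.12,0.54,0.3,0,0,0.224,1],
  [0.147,0.688,0.42,0,0,0.224,1],
  [0.147,0.688,0.5,0,0,0.224,1],
])

```text
clock: 12.6
position: [0.4765, -0.2878, 0.1221]
ee_rot: [[0.618, -0.786, -0.0], [-0.786, -0.618, -0.0], [-0.0, 0.0, -1.0]]
ft_force: [-0.7, 1.3, -1.2]
opening: 0.0853
```

```bash
python3 - <<'E'
from h import *
st()
plan([.480,-.2847,.06],218.4)
s=snap("scene","scene12.png",(350,120,450,220),6)
p=state()["position"]
for z in(.12,.14,.15,.16,.17):print(z,proj("scene",[p[0],p[1],z]).round(1))
E
```

```text
t 12.6 w [ 0.4765 -0.2878  0.1221] m [-370.4 -317.9] F [-0.7  1.3 -1.2] op 0.0853 q [-14.  20. -16.   0. -53.  53.]
units [-0.001 -0.019  0.249] [ 0.     0.    -0.002]
0.12 [402.9 173.6]
0.14 [403.3 167.7]
0.15 [403.5 164.7]
0.16 [403.7 161.7]
0.17 [404.  158.7]
```

View pics/scene12.png

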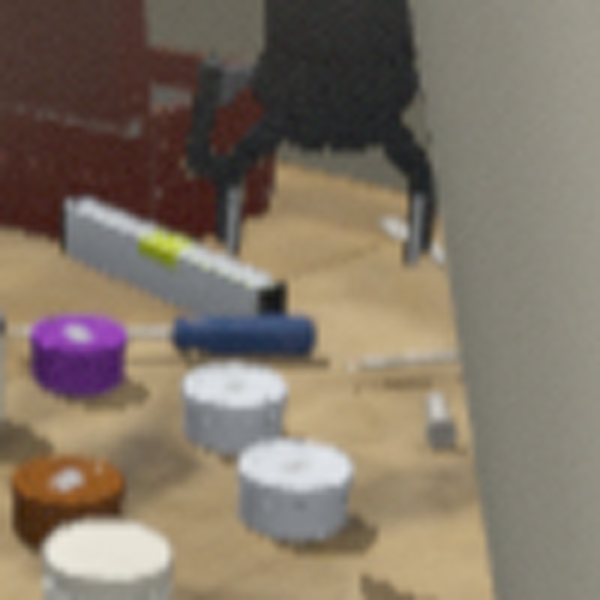

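Request:
step_arm([
  [-0.001,-0.019,0.12,0,0,0,1],
  [-0.001,-0.019,0.25,0,0,0,1],
  [-0.001,-0.019,0.38,0,0,0,1],
  [-0.001,-0.019,0.44,0,0,0,1],
  [-0.001,-0.019,0.44,0,0,0,1],
])

```text
clock: 13.15
position: [0.4745, -0.2816, 0.0057]
ee_rot: [[0.617, -0.787, -0.014], [-0.787, -0.617, 0.005], [-0.013, 0.008, -1.0]]
ft_force: [-0.1, 0.8, 0.2]
opening: 0.0852
```

```bash
python3 - <<'E'
from h import *
st()
plan([.480,-.2847,-.011],218.4)
s=snap("scene","scene13.png",(350,120,450,220),6)
E
```

```text
t 13.15 w [ 0.4745 -0.2816  0.0057] m [-368.2 -311.9] F [-0.1  0.8  0.2] op 0.0852 q [-14.  29. -23.  -0. -39.  52.]
units [ 0.024 -0.01   0.066] [ 0.004  0.007 -0.003]
```

View pics/scene13.png

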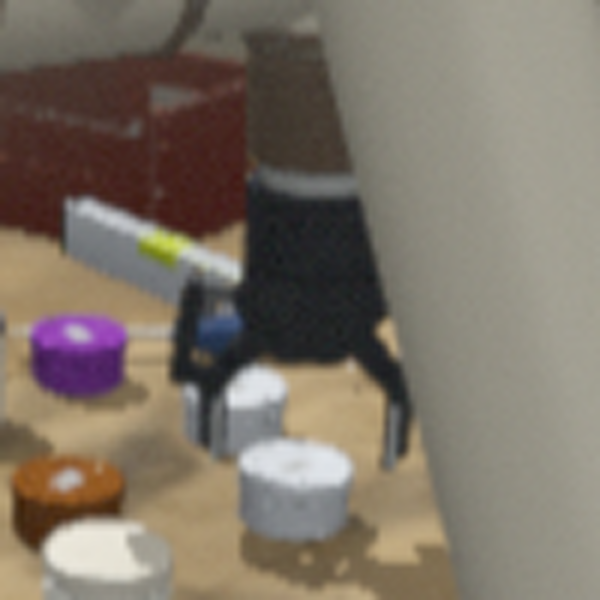

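```bash
python3 - <<'E'
from h import *
for z in(.03,.04,.05):print(z,proj("scene",[.4745,-.2816,z]).round(1),proj("scene",[.4800,-.2847,z]).round(1))
s=cv2.imread("pics/scene0.png")[170:220,380:420]
cv2.imwrite("pics/tz2.png",cv2.resize(s,None,fx=14,fy=14,interpolation=0))
E
```

```text
0.03 [399.9 199.3] [399.2 198.5]
0.04 [400.1 196.6] [399.4 195.8]
0.05 [400.3 193.8] [399.6 193. ]
```

View pics/tz2.png

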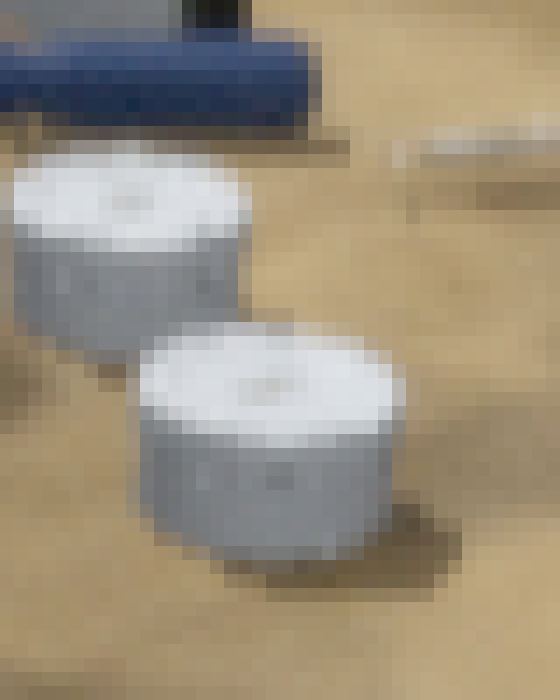

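Request:
step_arm([
  [0.024,-0.01,0.03,0.004,0.007,-0.003,1],
  [0.024,-0.01,0.05,0.004,0.007,-0.003,1],
  [0.024,-0.01,0.066,0.004,0.007,-0.003,1],
  [0.024,-0.01,0.066,0.004,0.007,-0.003,1],
])

```text
clock: 13.6
position: [0.4814, -0.2851, -0.009]
ee_rot: [[0.622, -0.783, 0.004], [-0.783, -0.622, -0.002], [0.004, -0.002, -1.0]]
ft_force: [-0.7, -0.3, -0.6]
opening: 0.0855
```

```bash
python3 - <<'E'
from h import *
st()
plan([.480,-.2847,-.011],218.4)
E
```

```text
t 13.6 w [ 0.4814 -0.2851 -0.009 ] m [-364.9 -318.9] F [-0.7 -0.3 -0.6] op 0.0855 q [-14.  30. -23.   0. -36.  52.]
units [-0.005  0.003  0.008] [-0.001 -0.002  0.001]
```

Request:
step_arm([
  [-0.003,0.003,0.008,0,0,0,0.8],
  [-0.003,0.003,0.008,0,0,0,0.68],
  [-0.003,0.003,0.008,0,0,0,0.6],
  [-0.003,0.003,0.008,0,0,0,0.6],
  [-0.003,0.003,0.008,0,0,0,0.6],
], squeeze=25)

```text
clock: 14.1
position: [0.4804, -0.285, -0.0106]
ee_rot: [[0.622, -0.783, 0.004], [-0.783, -0.622, -0.002], [0.004, -0.002, -1.0]]
ft_force: [-1.8, 0.7, 4.8]
opening: 0.0613
```

```bash
python3 - <<'E'
from h import *
st()
s=snap("scene","scene14.png",(350,120,450,220),6)
E
```

```text
t 14.1 w [ 0.4804 -0.285  -0.0106] m [-365.6 -318.2] F [-1.8  0.7  4.8] op 0.0613 q [-14.  30. -24.   0. -36.  52.]
```

View pics/scene14.png

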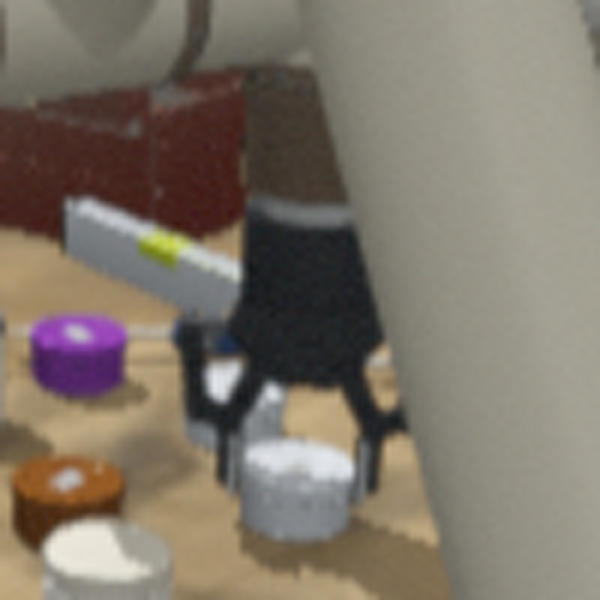

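Request:
step_arm([
  [0,0,-0.05,0,0,0,0.6],
  [0,0,-0.2,0,0,0,0.6],
  [0,0,-0.4,0,0,0,0.6],
  [0,0,-0.6,0,0,0,0.6],
  [0,0,-0.7,0,0,0,0.6],
])

```text
clock: 14.65
position: [0.4815, -0.2856, 0.17]
ee_rot: [[0.623, -0.782, 0.012], [-0.782, -0.623, -0.005], [0.011, -0.006, -1.0]]
ft_force: [0.6, -0.5, -0.2]
opening: 0.0614
```

```bash
python3 - <<'E'
from h import *
st()
s=snap("scene","scene15.png",(330,100,450,220),5)
plan(m2w(-.104,0,.17),218.4)
E
```

```text
t 14.65 w [ 0.4815 -0.2856  0.17  ] m [-365.2 -319.3] F [ 0.6 -0.5 -0.2] op 0.0614 q [-14.  17. -13.   0. -59.  52.]
units [-1.281 -1.045  0.   ] [-0.004 -0.008  0.001]
```

View pics/scene15.png

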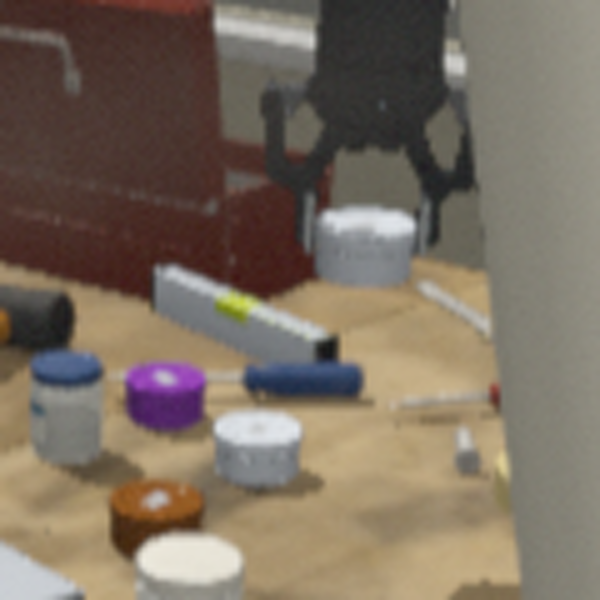

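Request:
step_arm([
  [-0.1,-0.08,0,-0.004,-0.008,0,0.6],
  [-0.22,-0.18,0,-0.004,-0.008,0,0.6],
  [-0.34,-0.28,0,-0.004,-0.008,0,0.6],
  [-0.46,-0.38,0,-0.004,-0.008,0,0.6],
  [-0.58,-0.48,0,-0.004,-0.008,0,0.6],
])

```text
clock: 15.2
position: [0.486, -0.0968, 0.1718]
ee_rot: [[0.623, -0.782, 0.001], [-0.782, -0.623, 0.0], [0.0, -0.001, -1.0]]
ft_force: [0.8, 0.5, 0.2]
opening: 0.061
```

Request:
step_arm([
  [-0.12,-0.1,0,0,0,0,0.6],
  [-0.24,-0.2,0,0,0,0,0.6],
  [-0.36,-0.3,0,0,0,0,0.6],
  [-0.48,-0.4,0,0,0,0,0.6],
  [-0.54,-0.45,0,0,0,0,0.6],
])

```text
clock: 15.7
position: [0.4896, 0.0814, 0.172]
ee_rot: [[0.625, -0.781, 0.001], [-0.781, -0.625, 0.001], [0.0, -0.001, -1.0]]
ft_force: [0.5, 0.1, -0.8]
opening: 0.0616
```

```bash
python3 - <<'E'
from h import *
st()
plan(m2w(-.104,0,.17),218.4)
E
```

```text
t 15.7 w [0.4896 0.0814 0.172 ] m [-130.9  -36.8] F [ 0.5  0.1 -0.8] op 0.0616 q [ 28.  11. -21.  -0. -58.  10.]
units [-0.147 -0.108  0.008] [-0.001 -0.     0.002]
```

Request:
step_arm([
  [-0.07,-0.05,0,0,0,0.001,0.6],
  [-0.12,-0.09,0,0,0,0.001,0.6],
  [-0.147,-0.108,0,0,0,0.002,0.6],
  [-0.147,-0.108,0,0,0,0.002,0.6],
])

```text
clock: 16.1
position: [0.4876, 0.1273, 0.1719]
ee_rot: [[0.622, -0.783, 0.001], [-0.783, -0.622, 0.001], [-0.0, -0.001, -1.0]]
ft_force: [0.2, -0.3, -1.3]
opening: 0.0618
```

```bash
python3 - <<'E'
from h import *
st()
plan(m2w(-.104,0,.06),218.4)
s=snap("scene","scene16.png",(200,130,345,270),5)
print(proj("scene",m2w(-.104,0,.039)),proj("scene",m2w(-.104,0,.052)))
t=snap("top","top16.png",(180,120,500,290),2.4)
E
```

```text
t 16.1 w [0.4876 0.1273 0.1719] m [-103.9    0.4] F [ 0.2 -0.3 -1.3] op 0.0618 q [ 33.  12. -20.  -0. -58.   5.]
units [0.002 0.001 0.448] [-0.     0.     0.001]
[298.46017242 237.21124145] [298.23109717 233.01421189]
```

View pics/scene16.png

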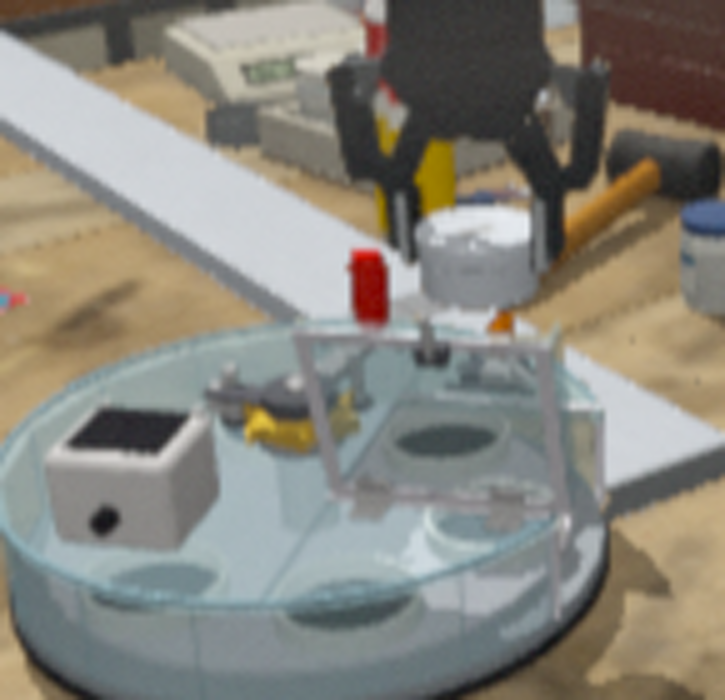

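View pics/top16.png

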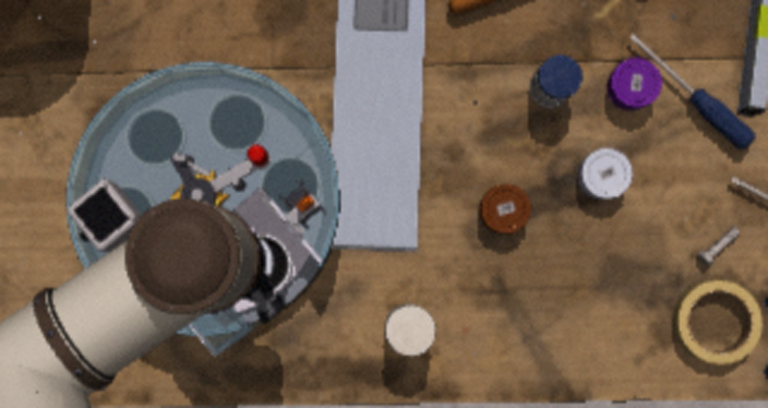

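```bash
python3 - <<'E'
from h import *
for u,v in((155,137),(237,122),(293,187)):
  p=w2m(on("top",u/2.4+180,v/2.4+120,.04));print(p,np.degrees(np.arctan2(p[1],p[0])),np.hypot(*p))
E
```

```text
[0.10475865 0.00205121] 1.1217290419478514 0.10477873089828547
[ 0.05340946 -0.08990051] -59.285655916139866 0.10456898789012554
[-0.05525501 -0.09257151] -120.83255200675153 0.10780816692004874
```

Request:
step_arm([
  [0.002,0.001,0.12,0,0,0,0.6],
  [0.002,0.001,0.24,0,0,0,0.6],
  [0.002,0.001,0.36,0,0,0,0.6],
  [0.002,0.001,0.45,0,0,0,0.6],
  [0.002,0.001,0.45,0,0,0,0.6],
])

```text
clock: 16.7
position: [0.4854, 0.1235, 0.0566]
ee_rot: [[0.619, -0.785, -0.006], [-0.785, -0.619, -0.003], [-0.001, 0.007, -1.0]]
ft_force: [-0.9, -1.3, -0.6]
opening: 0.0616
```

```bash
python3 - <<'E'
from h import *
st()
plan(m2w(-.104,0,.03),218.4)
s=snap("scene","scene17.png",(240,170,345,260),7)
E
```

```text
t 16.7 w [0.4854 0.1235 0.0566] m [-108.    -1.2] F [-0.9 -1.3 -0.6] op 0.0616 q [ 33.  20. -28.  -0. -42.   5.]
units [-0.005 -0.017  0.106] [ 0.004  0.001 -0.001]
```

View pics/scene17.png

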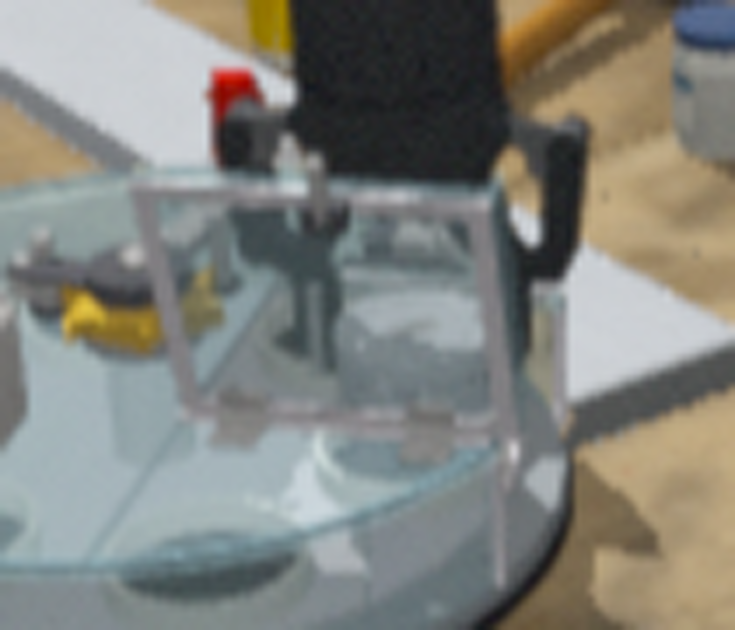

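Request:
step_arm([
  [-0.005,-0.015,0.0,0.004,0.001,0,0.6],
  [-0.005,-0.015,0.02,0.004,0.001,0,0.6],
  [-0.005,-0.015,0.04,0.004,0.001,0,0.6],
  [-0.005,-0.015,0.05,0.004,0.001,0,0.6],
])

```text
clock: 17.15
position: [0.4892, 0.1277, 0.046]
ee_rot: [[0.62, -0.785, 0.005], [-0.785, -0.62, 0.002], [0.002, -0.005, -1.0]]
ft_force: [-0.3, 0.4, -0.8]
opening: 0.0618
```

```bash
python3 - <<'E'
from h import *
st()
plan(m2w(-.104,0,.029),218.4)
E
```

```text
t 17.15 w [0.4892 0.1277 0.046 ] m [-102.4   -0.2] F [-0.3  0.4 -0.8] op 0.0618 q [ 33.  21. -29.   0. -40.   5.]
units [-0.001  0.007  0.068] [-0.003 -0.001 -0.001]
```

Request:
step_arm([
  [-0.001,0.006,0.02,-0.002,0,0,0.6],
  [-0.001,0.006,0.04,-0.002,0,0,0.6],
  [-0.001,0.006,0.055,-0.002,0,0,0.6],
  [-0.001,0.006,0.065,-0.002,0,0,0.6],
  [-0.001,0.006,0.066,-0.002,0,0,0.6],
])

```text
clock: 17.65
position: [0.4877, 0.127, 0.0291]
ee_rot: [[0.62, -0.785, 0.001], [-0.785, -0.62, -0.001], [0.002, -0.001, -1.0]]
ft_force: [0.2, -0.4, -0.7]
opening: 0.0613
```

```bash
python3 - <<'E'
from h import *
st()
plan(m2w(-.104,0,.029),218.4)
E
```

```text
t 17.65 w [0.4877 0.127  0.0291] m [-1.04e+02  1.00e-01] F [ 0.2 -0.4 -0.7] op 0.0613 q [ 33.  23. -30.   0. -37.   5.]
units [ 0. -0.  0.] [-0.    -0.001 -0.001]
```

Request:
step_arm([
  [0,0,0.006,0,0,0,0.6],
  [0,0,0.01,0,0,0,0.6],
  [0,0,0.01,0,0,0,0.6],
])

```text
clock: 17.95
position: [0.4881, 0.1269, 0.0283]
ee_rot: [[0.621, -0.784, 0.002], [-0.784, -0.621, -0.001], [0.002, -0.001, -1.0]]
ft_force: [-3.3, -1.1, 11.0]
opening: 0.0615
```

Request:
step_arm([
  [0,0,-0.004,0,0,0,0.75],
  [0,0,-0.004,0,0,0,0.85],
  [0,0,-0.01,0,0,0,0.88],
  [0,0,-0.03,0,0,0,0.88],
  [0,0,-0.06,0,0,0,0.88],
])

```text
clock: 18.45
position: [0.4878, 0.1268, 0.0433]
ee_rot: [[0.621, -0.784, 0.001], [-0.784, -0.621, -0.002], [0.002, -0.0, -1.0]]
ft_force: [0.3, 0.1, -0.4]
opening: 0.0751
```

Request:
step_arm([
  [0,0,-0.1,0,0,0,0.88],
  [0,0,-0.25,0,0,0,0.88],
  [0,0,-0.4,0,0,0,0.88],
  [0,0,-0.55,0,0,0,0.7],
  [0,0,-0.65,0,0,0,0.6],
])

```text
clock: 18.95
position: [0.4884, 0.1274, 0.2096]
ee_rot: [[0.621, -0.784, 0.006], [-0.784, -0.621, 0.0], [0.003, -0.005, -1.0]]
ft_force: [0.3, 0.6, 0.1]
opening: 0.0512
```

```bash
python3 - <<'E'
from h import *
st()
a=np.radians(-100);plan(m2w(.085*np.cos(a),.085*np.sin(a),.2),244.4)
s=snap("scene","scene18.png",(240,170,345,260),7)
E
```

```text
t 18.95 w [0.4884 0.1274 0.2096] m [-103.2    0. ] F [0.3 0.6 0.1] op 0.0512 q [ 33.  10. -17.   0. -63.   5.]
units [ 0.335 -0.354  0.041] [-0.002 -0.002 -0.227]
```

View pics/scene18.png

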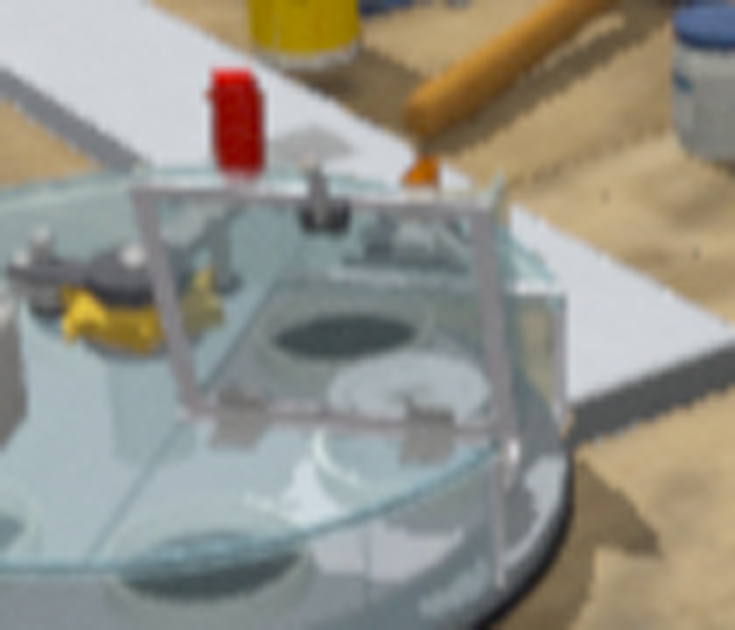

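Request:
step_arm([
  [0.1,-0.1,0.02,0,0,-0.075,0.6],
  [0.2,-0.2,0.04,0,0,-0.15,0.6],
  [0.3,-0.32,0.04,0,0,-0.225,0.6],
  [0.335,-0.354,0.04,-0.002,-0.002,-0.227,0.6],
  [0.335,-0.354,0.04,-0.002,-0.002,-0.227,0.6],
])

```text
clock: 19.5
position: [0.6134, 0.1172, 0.2038]
ee_rot: [[0.902, -0.432, 0.006], [-0.432, -0.902, 0.002], [0.005, -0.004, -1.0]]
ft_force: [-1.2, -0.2, -0.9]
opening: 0.0514
```

```bash
python3 - <<'E'
from h import *
st()
a=np.radians(-100);plan(m2w(.085*np.cos(a),.085*np.sin(a),.107),244.4)
E
```

```text
t 19.5 w [0.6134 0.1172 0.2038] m [-11.6 -85.6] F [-1.2 -0.2 -0.9] op 0.0514 q [ 26.  22.  -1.   0. -67.  39.]
units [-0.014  0.009  0.387] [-0.002 -0.002 -0.   ]
```

Request:
step_arm([
  [-0.012,0.009,0.0,0,0,0,0.6],
  [-0.012,0.009,0.12,0,0,0,0.6],
  [-0.012,0.009,0.24,0,0,0,0.6],
  [-0.012,0.009,0.35,0,0,0,0.6],
  [-0.012,0.009,0.387,0,0,0,0.6],
])

```text
clock: 20.0
position: [0.6072, 0.116, 0.1046]
ee_rot: [[0.902, -0.433, 0.001], [-0.433, -0.902, 0.0], [0.001, -0.0, -1.0]]
ft_force: [-0.3, -0.2, -0.2]
opening: 0.0512
```

Request:
step_arm([
  [0,0,0,0,0,0,0.4],
  [0,0,0,0,0,0,0.2],
  [0,0,0,0,0,0,0.1],
  [0,0,0,0,0,0,0.1],
], squeeze=20)

```text
clock: 20.4
position: [0.6077, 0.1176, 0.1058]
ee_rot: [[0.902, -0.432, 0.003], [-0.432, -0.902, 0.002], [0.002, -0.003, -1.0]]
ft_force: [-1.1, 5.9, -0.6]
opening: 0.0217
```

```bash
python3 - <<'E'
from h import *
st()
lev(-100,-64,.107,244,5)
E
```

```text
t 20.4 w [0.6077 0.1176 0.1058] m [-15.8 -81.8] F [-1.1  5.9 -0.6] op 0.0217 q [ 26.  26.  -9.  -0. -55.  39.]
-92.8 [ 0.032 -0.037 -0.005]
-85.6 [ 0.05  -0.075 -0.004]
-78.4 [ 0.063 -0.116 -0.004]
-71.2 [ 0.071 -0.158 -0.004]
-64.0 [ 0.074 -0.2   -0.004]
bearing now -100.96002223491975 r 0.08328725027861217
```

Request:
step_arm([
  [0.025,-0.037,0,0,0,0,0.1],
  [0.044,-0.075,0,0,0,0,0.1],
  [0.058,-0.116,0,0,0,0,0.1],
  [0.067,-0.158,0,0,0,0,0.1],
  [0.071,-0.2,0,0,0,0,0.1],
])

```text
clock: 20.9
position: [0.646, 0.1528, 0.1062]
ee_rot: [[0.902, -0.432, 0.002], [-0.432, -0.902, -0.001], [0.002, 0.0, -1.0]]
ft_force: [0.2, -5.3, -2.6]
opening: 0.0217
```

```bash
python3 - <<'E'
from h import *
st()
lev(-64,-28,.107,244,5)
E
```

```text
t 20.9 w [0.646  0.1528 0.1062] m [ 36.1 -78. ] F [ 0.2 -5.3 -2.6] op 0.0217 q [ 27.  30.  -2.   0. -58.  37.]
-56.8 [-0.006 -0.05  -0.003]
-49.6 [-0.014 -0.092 -0.003]
-42.4 [-0.028 -0.132 -0.003]
-35.2 [-0.046 -0.171 -0.003]
-28.0 [-0.069 -0.207 -0.003]
bearing now -65.19253010922061 r 0.0859621259942817
```

Request:
step_arm([
  [-0.004,-0.05,0,0,0,0,0.1],
  [-0.012,-0.092,0,0,0,0,0.1],
  [-0.026,-0.132,0,0,0,0,0.1],
  [-0.045,-0.171,0,0,0,0,0.1],
  [-0.069,-0.205,0,0,0,0,0.1],
])

```text
clock: 21.4
position: [0.6527, 0.207, 0.1065]
ee_rot: [[0.902, -0.432, 0.002], [-0.432, -0.902, -0.002], [0.003, 0.001, -1.0]]
ft_force: [1.4, -5.2, -5.5]
opening: 0.0217
```

Request:
step_arm([
  [-0.001,-0.004,0,0,0,0,0.1],
  [-0.001,-0.004,0,0,0,0,0.1],
])

```text
clock: 21.6
position: [0.6526, 0.2067, 0.1065]
ee_rot: [[0.902, -0.432, 0.001], [-0.432, -0.902, -0.005], [0.003, 0.004, -1.0]]
ft_force: [1.7, -8.6, -2.2]
opening: 0.0219
```

```bash
python3 - <<'E'
from h import *
st()
lev(-28,-60,.107,244,5)
E
```

```text
t 21.6 w [0.6526 0.2067 0.1065] m [ 74.8 -39.8] F [ 1.7 -8.6 -2.2] op 0.0219 q [ 31.  32.   2.   0. -59.  33.]
-34.4 [ 0.021  0.031 -0.002]
-40.8 [ 0.038  0.065 -0.002]
-47.2 [ 0.051  0.101 -0.002]
-53.6 [ 0.06   0.138 -0.001]
-60.0 [ 0.065  0.175 -0.001]
bearing now -28.049791721761135 r 0.0846991382509574
```

Request:
step_arm([
  [0.017,0.024,0,0,0,0,0.1],
  [0.03,0.048,0,0,0,0,0.1],
  [0.041,0.073,0,0,0,0,0.1],
  [0.05,0.098,0,0,0,0,0.1],
  [0.056,0.123,0,0,0,0,0.1],
])

```text
clock: 22.1
position: [0.6561, 0.1765, 0.1068]
ee_rot: [[0.902, -0.432, 0.012], [-0.432, -0.902, 0.002], [0.01, -0.007, -1.0]]
ft_force: [10.3, 7.3, -8.2]
opening: 0.022
```

```bash
python3 - <<'E'
from h import *
st()
lev(-51,-75,.107,244,5)
E
```

```text
t 22.1 w [0.6561 0.1765 0.1068] m [ 58.7 -65.7] F [10.3  7.3 -8.2] op 0.022 q [ 29.  32.   0.   0. -58.  36.]
-55.8 [-0.003  0.047 -0.001]
-60.6 [ 0.     0.076 -0.001]
-65.4 [ 0.001  0.104 -0.002]
-70.2 [-0.001  0.132 -0.002]
-75.0 [-0.005  0.161 -0.002]
bearing now -48.2346474950947 r 0.08808355840402947
```

Request:
step_arm([
  [-0.003,0.035,0,0,-0.003,0,0.1],
  [0,0.06,0,0,-0.003,0,0.1],
  [0.001,0.09,0,0,-0.003,0,0.1],
  [-0.001,0.12,0,0,-0.003,0,0.1],
  [-0.005,0.15,0,0,-0.003,0,0.1],
])

```text
clock: 22.6
position: [0.6428, 0.146, 0.1074]
ee_rot: [[0.902, -0.432, 0.017], [-0.432, -0.902, 0.01], [0.01, -0.016, -1.0]]
ft_force: [7.8, 4.5, -4.7]
opening: 0.0215
```

```bash
python3 - <<'E'
from h import *
st()
lev(-73,-90,.107,244,5)
E
```

```text
t 22.6 w [0.6428 0.146  0.1074] m [ 29.3 -81.3] F [ 7.8  4.5 -4.7] op 0.0215 q [ 27.  30.  -3.  -0. -56.  38.]
-76.4 [-0.012  0.036  0.001]
-79.8 [-0.017  0.055  0.001]
-83.2 [-0.023  0.075  0.   ]
-86.6 [-0.03   0.094 -0.   ]
-90.0 [-0.038  0.112 -0.001]
bearing now -70.16972775906866 r 0.08643272833630364
```

Request:
step_arm([
  [-0.01,0.03,0,-0.006,-0.003,0,0.1],
  [-0.017,0.053,0,-0.006,-0.003,0,0.1],
  [-0.023,0.073,0,-0.006,-0.003,0,0.1],
  [-0.03,0.093,0,-0.006,-0.003,0,0.1],
  [-0.038,0.112,0,-0.006,-0.003,0,0.1],
])

```text
clock: 23.1
position: [0.6253, 0.1275, 0.1078]
ee_rot: [[0.902, -0.432, 0.014], [-0.432, -0.902, 0.007], [0.01, -0.012, -1.0]]
ft_force: [6.7, 4.1, -5.3]
opening: 0.0215
```

```bash
python3 - <<'E'
from h import *
st()
lev(-90,-101.5,.107,244,5)
E
```

```text
t 23.1 w [0.6253 0.1275 0.1078] m [  4.1 -85. ] F [ 6.7  4.1 -5.3] op 0.0215 q [ 26.  28.  -6.   0. -55.  38.]
-92.3 [-0.013  0.027  0.003]
-94.6 [-0.02   0.039  0.003]
-96.9 [-0.027  0.05   0.002]
-99.2 [-0.035  0.062  0.002]
-101.5 [-0.043  0.073  0.002]
bearing now -87.24338351406432 r 0.08504926904468643
```

Request:
step_arm([
  [-0.013,0.025,0,-0.006,-0.005,0,0.1],
  [-0.02,0.037,0,-0.006,-0.005,0,0.1],
  [-0.027,0.05,0,-0.006,-0.005,0,0.1],
  [-0.035,0.062,0,-0.006,-0.005,0,0.1],
  [-0.043,0.073,0,-0.006,-0.005,0,0.1],
])

```text
clock: 23.6
position: [0.6107, 0.1181, 0.1083]
ee_rot: [[0.902, -0.432, 0.008], [-0.432, -0.902, 0.005], [0.005, -0.008, -1.0]]
ft_force: [6.4, 3.4, -4.9]
opening: 0.0216
```

Request:
step_arm([
  [-0.004,0.012,0,0,0,0,0.1],
  [-0.009,0.02,0,0,0,0,0.1],
  [-0.011,0.028,0,0,0,0,0.1],
  [-0.011,0.028,0,0,0,0,0.1],
])

```text
clock: 24.0
position: [0.6096, 0.1173, 0.1083]
ee_rot: [[0.902, -0.431, 0.019], [-0.432, -0.902, 0.012], [0.012, -0.02, -1.0]]
ft_force: [10.2, 8.4, -11.1]
opening: 0.0218
```

```bash
python3 - <<'E'
from h import *
st()
lev(-90,-101.5,.107,244,1)
E
```

```text
t 24.0 w [0.6096 0.1173 0.1083] m [-14.5 -83.2] F [ 10.2   8.4 -11.1] op 0.0218 q [ 26.  26.  -9.  -0. -54.  39.]
-101.5 [-0.004  0.009  0.005]
bearing now -99.8989770247656 r 0.08445643084054173
```

Front stop reached. Release, rise, and head for tin 2 (which was knocked aside).

Request:
step_arm([
  [0,0,0,0,0,0,0.5],
  [0,0,0,0,0,0,0.6],
  [0,0,-0.15,-0.008,-0.006,0,0.6],
  [0,0,-0.35,-0.008,-0.006,0,0.6],
  [0,0,-0.5,-0.008,-0.006,0,0.8],
])

```text
clock: 24.5
position: [0.6076, 0.1153, 0.237]
ee_rot: [[0.902, -0.431, 0.004], [-0.431, -0.902, 0.003], [0.003, -0.005, -1.0]]
ft_force: [1.7, 0.2, 1.1]
opening: 0.0644
```

Request:
step_arm([
  [0.02,0.2,-0.05,0,0,0,1],
  [0.04,0.4,-0.05,0,0,0,1],
  [0.06,0.6,-0.05,0,0,0,1],
  [0.08,0.8,-0.05,0,0,0,1],
  [0.09,0.95,-0.05,0,0,0,1],
])

```text
clock: 25.0
position: [0.5237, -0.111, 0.2495]
ee_rot: [[0.902, -0.432, 0.005], [-0.432, -0.902, 0.003], [0.004, -0.005, -1.0]]
ft_force: [0.3, 0.3, -0.7]
opening: 0.0857
```

```bash
python3 - <<'E'
from h import *
st()
t=snap("top","top20.png")
s=snap("scene","scene20.png")
tins(t)
E
```

```text
t 25.0 w [ 0.5237 -0.111   0.2495] m [-223.7 -208.7] F [ 0.3  0.3 -0.7] op 0.0857 q [  5.  12.  -9.  -0. -69.  59.]
tin (432.5, 191.9) r 10.2 201.0 [ 0.5949 -0.305   0.034 ]
```

View pics/top20.png

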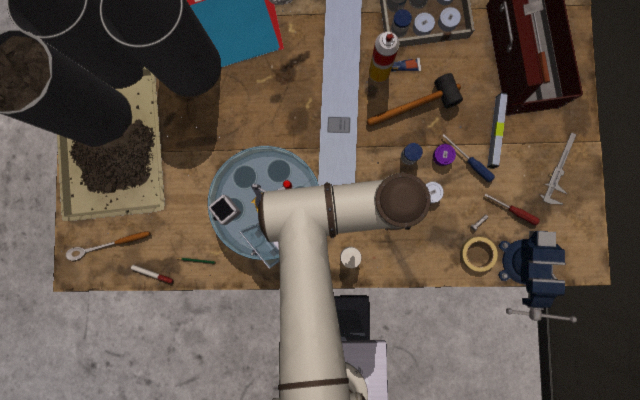

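View pics/scene20.png

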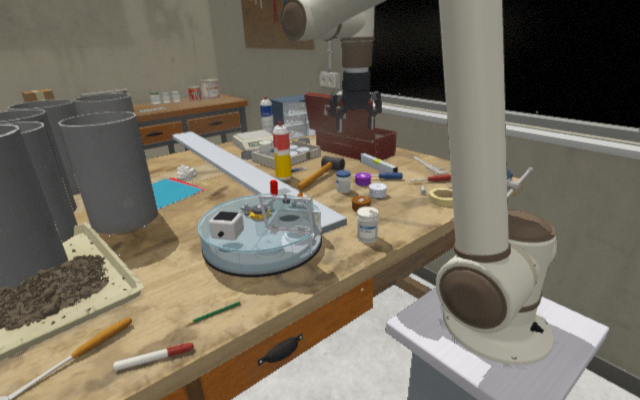

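```bash
python3 - <<'E'
from h import *
p=on("top",432.7,192.3,.034);print(p,proj("scene",p))
s=cv2.imread("pics/scene20.png");cv2.imwrite("pics/tz3.png",cv2.resize(s[165:215,345:405],None,fx=10,fy=10,interpolation=0))
plan([.594,-.3055,.09],218.4)
E
```

```text
[ 0.59350135 -0.3055919   0.034     ] [378.00030485 186.24575091]
units [0.591 0.573 0.638] [-0.003 -0.001  0.225]
```

View pics/tz3.png

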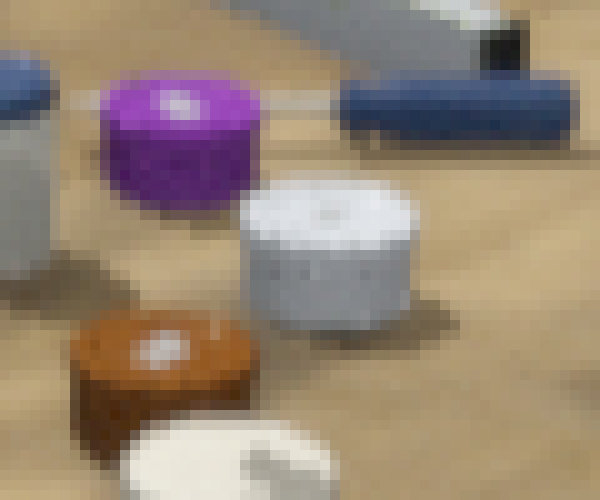

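Request:
step_arm([
  [0.15,0.14,0.1,0,0,0.075,1],
  [0.3,0.28,0.2,0,0,0.15,1],
  [0.45,0.43,0.3,0,0,0.225,1],
  [0.585,0.57,0.42,-0.003,0,0.225,1],
  [0.585,0.57,0.5,-0.003,0,0.225,1],
])

```text
clock: 25.6
position: [0.5947, -0.3072, 0.1255]
ee_rot: [[0.62, -0.785, 0.005], [-0.785, -0.62, -0.004], [0.007, -0.001, -1.0]]
ft_force: [0.5, 0.2, -0.3]
opening: 0.085
```

```bash
python3 - <<'E'
from h import *
st()
plan([.5937,-.3055,.03],218.4)
E
```

```text
t 25.6 w [ 0.5947 -0.3072  0.1255] m [-289.9 -406.6] F [ 0.5  0.2 -0.3] op 0.085 q [-13.  30.   0.   0. -60.  52.]
units [-0.01  -0.001  0.382] [-0.001 -0.003 -0.001]
```

Request:
step_arm([
  [-0.004,-0.001,0.1,0,-0.003,0,1],
  [-0.006,-0.001,0.2,0,-0.003,0,1],
  [-0.006,-0.001,0.3,0,-0.003,0,1],
  [-0.006,-0.001,0.38,0,-0.003,0,1],
  [-0.006,-0.001,0.4,0,-0.003,0,1],
])

```text
clock: 26.1
position: [0.5928, -0.3056, 0.0231]
ee_rot: [[0.62, -0.785, -0.003], [-0.785, -0.62, 0.002], [-0.004, 0.001, -1.0]]
ft_force: [-0.6, 0.0, 0.3]
opening: 0.0851
```

```bash
python3 - <<'E'
from h import *
st()
plan([.5937,-.3055,-.0106],218.4)
s=snap("scene","scene21.png",(330,120,430,220),6)
E
```

```text
t 26.1 w [ 0.5928 -0.3056  0.0231] m [-290.3 -404.2] F [-0.6  0.   0.3] op 0.0851 q [-13.  36.  -5.  -0. -49.  52.]
units [ 0.002 -0.003  0.135] [ 0.001  0.002 -0.001]
```

View pics/scene21.png

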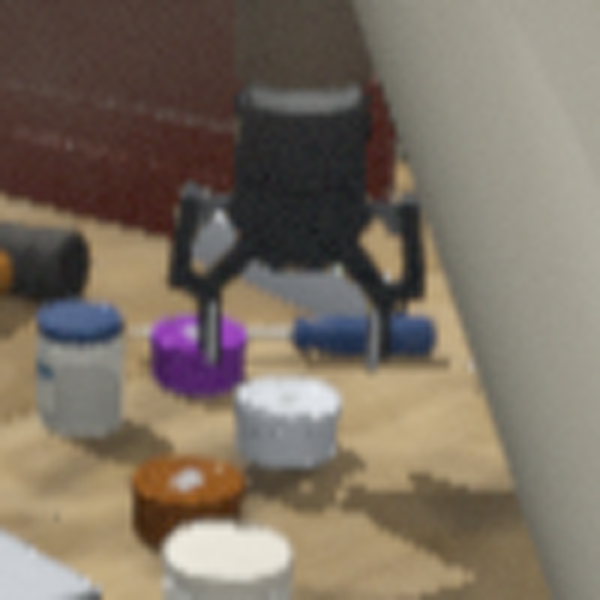

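Fingers (tips at crop 210,362 and 373,368) straddle the tin at 288,398. Descend and close.

Request:
step_arm([
  [0.002,-0.003,0.04,0.001,0.002,0,1],
  [0.002,-0.003,0.08,0.001,0.002,0,1],
  [0.002,-0.003,0.11,0.001,0.002,0,1],
  [0.002,-0.003,0.135,0.001,0.002,0,1],
  [0.002,-0.003,0.135,0.001,0.002,0,1],
])

```text
clock: 26.65
position: [0.5936, -0.3054, -0.0111]
ee_rot: [[0.62, -0.785, 0.0], [-0.785, -0.62, 0.0], [0.0, -0.0, -1.0]]
ft_force: [0.6, 0.4, -0.4]
opening: 0.0851
```

```bash
python3 - <<'E'
from h import *
st()
plan([.5937,-.3055,-.0106],218.4)
E
```

```text
t 26.65 w [ 0.5936 -0.3054 -0.0111] m [-289.7 -404.5] F [ 0.6  0.4 -0.4] op 0.0851 q [-13.  38.  -7.  -0. -45.  52.]
units [ 0.001 -0.    -0.002] [-0.    -0.    -0.001]
```

Request:
step_arm([
  [0,0,0,0,0,0,0.8],
  [0,0,0,0,0,0,0.68],
  [0,0,0,0,0,0,0.6],
  [0,0,0,0,0,0,0.6],
  [0,0,0,0,0,0,0.6],
], squeeze=25)

```text
clock: 27.15
position: [0.5939, -0.3056, -0.0106]
ee_rot: [[0.62, -0.785, 0.001], [-0.785, -0.62, -0.0], [0.001, -0.001, -1.0]]
ft_force: [0.3, 0.7, 1.9]
opening: 0.0613
```

Request:
step_arm([
  [0,0,-0.05,0,0,0,0.6],
  [0,0,-0.2,0,0,0,0.6],
  [0,0,-0.4,0,0,0,0.6],
  [0,0,-0.6,0,0,0,0.6],
  [0,0,-0.72,0,0,0,0.6],
])

```text
clock: 27.65
position: [0.595, -0.3063, 0.1753]
ee_rot: [[0.62, -0.784, 0.008], [-0.784, -0.62, -0.003], [0.007, -0.004, -1.0]]
ft_force: [0.5, -0.3, -0.0]
opening: 0.0614
```

```bash
python3 - <<'E'
from h import *
st()
plan(m2w(-.104,0,.17),218.4)
s=snap("scene","scene22.png",(330,90,430,190),6)
E
```

```text
t 27.65 w [ 0.595  -0.3063  0.1753] m [-289. -406.] F [ 0.5 -0.3 -0. ] op 0.0614 q [-13.  27.   4.   0. -66.  52.]
units [-1.625 -0.738  0.013] [-0.002 -0.004 -0.001]
```

View pics/scene22.png

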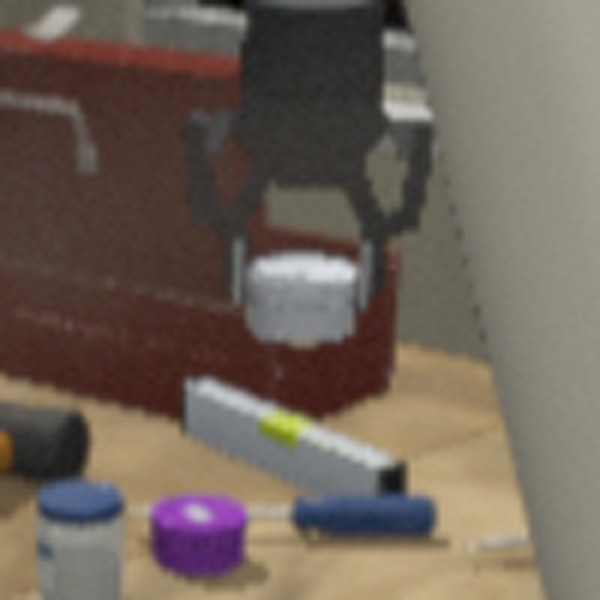

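Request:
step_arm([
  [-0.12,-0.055,0,0,-0.004,0,0.6],
  [-0.28,-0.127,0,-0.002,-0.004,0,0.6],
  [-0.44,-0.2,0,-0.002,-0.004,0,0.6],
  [-0.6,-0.272,0,-0.002,-0.004,0,0.6],
  [-0.76,-0.345,0,-0.002,-0.004,0,0.6],
])

```text
clock: 28.2
position: [0.5457, -0.1034, 0.1785]
ee_rot: [[0.62, -0.784, 0.007], [-0.784, -0.62, -0.003], [0.007, -0.004, -1.0]]
ft_force: [1.2, 0.3, -0.9]
opening: 0.0617
```

Request:
step_arm([
  [-0.16,-0.073,0,0,0,0,0.6],
  [-0.32,-0.145,0,0,0,0,0.6],
  [-0.48,-0.218,0,0,0,0,0.6],
  [-0.6,-0.272,0,0,0,0,0.6],
  [-0.7,-0.318,0,0,0,0,0.6],
])

```text
clock: 28.7
position: [0.4985, 0.0848, 0.1781]
ee_rot: [[0.621, -0.783, 0.007], [-0.783, -0.621, -0.002], [0.006, -0.004, -1.0]]
ft_force: [0.1, 0.3, -1.1]
opening: 0.0614
```

```bash
python3 - <<'E'
from h import *
st()
plan(m2w(-.104,0,.17),218.4)
E
```

```text
t 28.7 w [0.4985 0.0848 0.1781] m [-121.8  -39.6] F [ 0.1  0.3 -1.1] op 0.0614 q [ 28.  12. -19.   0. -58.  10.]
units [-0.159 -0.071  0.032] [-0.002 -0.003  0.   ]
```

Request:
step_arm([
  [-0.08,-0.036,0.01,-0.002,-0.003,0,0.6],
  [-0.13,-0.06,0.02,-0.002,-0.003,0,0.6],
  [-0.155,-0.07,0.03,-0.002,-0.003,0,0.6],
  [-0.155,-0.07,0.03,-0.002,-0.003,0,0.6],
])

```text
clock: 29.1
position: [0.4876, 0.126, 0.17]
ee_rot: [[0.622, -0.783, -0.001], [-0.783, -0.622, -0.001], [0.0, 0.001, -1.0]]
ft_force: [0.2, -0.0, -0.6]
opening: 0.062
```

```bash
python3 - <<'E'
from h import *
st()
plan(m2w(-.104,0,.06),218.4)
t=snap("top","top23.png",(200,140,330,265),5)
s=snap("scene","scene23.png",(200,150,345,260),5)
E
```

```text
t 29.1 w [0.4876 0.126  0.17  ] m [-104.7   -0.6] F [ 0.2 -0.  -0.6] op 0.062 q [ 33.  12. -20.   0. -58.   5.]
units [-0.003 -0.003  0.44 ] [ 0.001 -0.     0.   ]
```

View pics/top23.png

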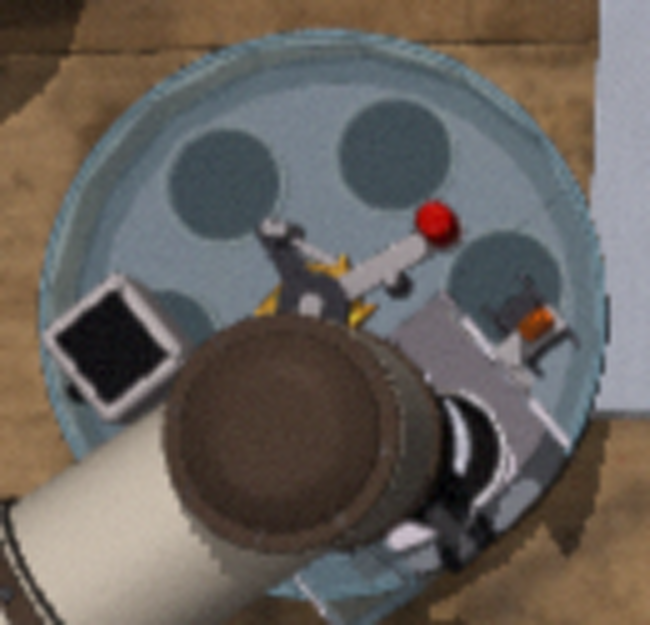

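View pics/scene23.png

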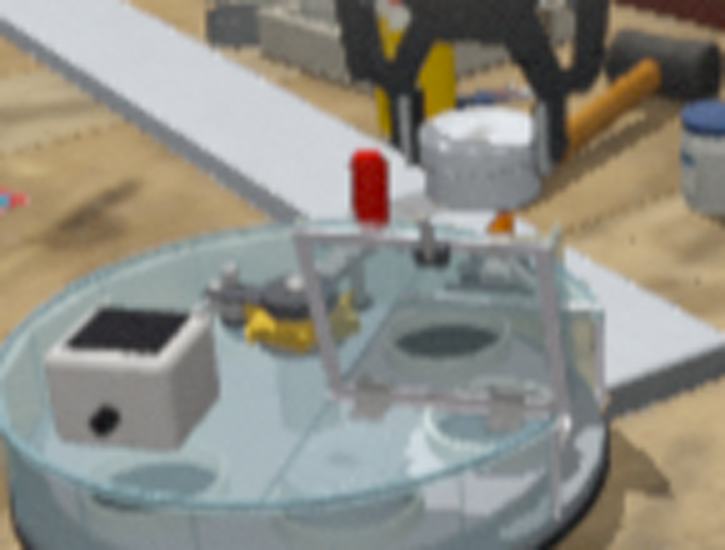

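Request:
step_arm([
  [-0.003,-0.003,0.12,0,0,0,0.6],
  [-0.003,-0.003,0.24,0,0,0,0.6],
  [-0.003,-0.005,0.36,0,0,0,0.6],
  [-0.003,-0.01,0.44,0,0,0,0.6],
  [-0.003,-0.01,0.44,0,0,0,0.6],
])

```text
clock: 29.7
position: [0.488, 0.1254, 0.0577]
ee_rot: [[0.619, -0.785, -0.006], [-0.785, -0.619, -0.004], [-0.001, 0.007, -1.0]]
ft_force: [-0.1, -0.2, -0.6]
opening: 0.0616
```

```bash
python3 - <<'E'
from h import *
st()
for u,v in((225,183),(395,153),(503,285)):
  p=w2m(on("top",u/5+200,v/5+140,.04));print(np.degrees(np.arctan2(p[1],p[0])),np.hypot(*p))
plan(m2w(-.104,0,.046),218.4)
E
```

```text
t 29.7 w [0.488  0.1254 0.0577] m [-104.8   -1.3] F [-0.1 -0.2 -0.6] op 0.0616 q [ 33.  21. -28.   0. -42.   5.]
0.08406316666028253 0.10510360037146652
-59.53869983520854 0.10549195545502213
-118.953887439761 0.10385299007368078
units [-0.005 -0.004  0.047] [ 0.004  0.    -0.001]
```

Square within 1°. Descend.

Request:
step_arm([
  [-0.005,-0.004,0.0,0.002,0,0,0.6],
  [-0.005,-0.004,0.02,0.003,0,0,0.6],
  [-0.005,-0.004,0.04,0.003,0,0,0.6],
  [-0.005,-0.004,0.047,0.003,0,0,0.6],
])

```text
clock: 30.1
position: [0.4879, 0.1269, 0.0461]
ee_rot: [[0.619, -0.785, -0.001], [-0.785, -0.619, 0.0], [-0.001, 0.0, -1.0]]
ft_force: [-0.2, 0.5, -0.8]
opening: 0.0615
```

```bash
python3 - <<'E'
from h import *
st()
plan(m2w(-.104,0,.029),218.4)
E
```

```text
t 30.1 w [0.4879 0.1269 0.0461] m [-1.039e+02 -1.000e-01] F [-0.2  0.5 -0.8] op 0.0615 q [ 33.  21. -28.  -0. -40.   5.]
units [-0.     0.     0.068] [ 0.     0.    -0.001]
```

Request:
step_arm([
  [0,0,0.02,0,0,0,0.6],
  [0,0,0.04,0,0,0,0.6],
  [0,0,0.06,0,0,0,0.6],
  [0,0,0.071,0,0,0,0.6],
  [0,0,0.074,0,0,0,0.6],
])

```text
clock: 30.6
position: [0.4877, 0.1267, 0.0282]
ee_rot: [[0.62, -0.785, -0.001], [-0.785, -0.62, -0.001], [-0.0, 0.002, -1.0]]
ft_force: [-4.3, -1.0, 11.4]
opening: 0.0615
```

Request:
step_arm([
  [0,0,0.004,0,0,0,0.6],
  [0,0,0.005,0,0,0,0.6],
])

```text
clock: 30.8
position: [0.4877, 0.1266, 0.0282]
ee_rot: [[0.62, -0.784, -0.001], [-0.784, -0.62, -0.001], [0.0, 0.002, -1.0]]
ft_force: [-5.7, -0.8, 11.6]
opening: 0.0616
```

On the floor at the expected height. Release and rise.

Request:
step_arm([
  [0,0,-0.004,0,0,0,0.75],
  [0,0,-0.004,0,0,0,0.85],
  [0,0,-0.01,0,0,0,0.88],
  [0,0,-0.03,0,0,0,0.88],
  [0,0,-0.06,0,0,0,0.88],
])

```text
clock: 31.3
position: [0.4875, 0.1265, 0.0433]
ee_rot: [[0.62, -0.784, -0.002], [-0.784, -0.62, -0.002], [0.0, 0.003, -1.0]]
ft_force: [0.1, 0.7, -0.3]
opening: 0.0753
```

Request:
step_arm([
  [0,0,-0.1,0,0,0,0.88],
  [0,0,-0.25,0,0,0,0.88],
  [0,0,-0.4,0,0,0,0.88],
  [0,0,-0.55,0,0,0,0.7],
  [0,0,-0.65,0,0,0,0.6],
])

```text
clock: 31.8
position: [0.4887, 0.1271, 0.2095]
ee_rot: [[0.621, -0.784, 0.002], [-0.784, -0.621, 0.0], [0.001, -0.002, -1.0]]
ft_force: [0.7, 0.2, -0.5]
opening: 0.0514
```

```bash
python3 - <<'E'
from h import *
st()
a=np.radians(-100);plan(m2w(.085*np.cos(a),.085*np.sin(a),.2),244.4)
s=snap("scene","scene24.png",(220,170,345,270),6)
E
```

```text
t 31.8 w [0.4887 0.1271 0.2095] m [-103.2   -0.4] F [ 0.7  0.2 -0.5] op 0.0514 q [ 33.  10. -16.   0. -63.   5.]
units [ 0.333 -0.354  0.039] [-0.001 -0.001 -0.227]
```

View pics/scene24.png

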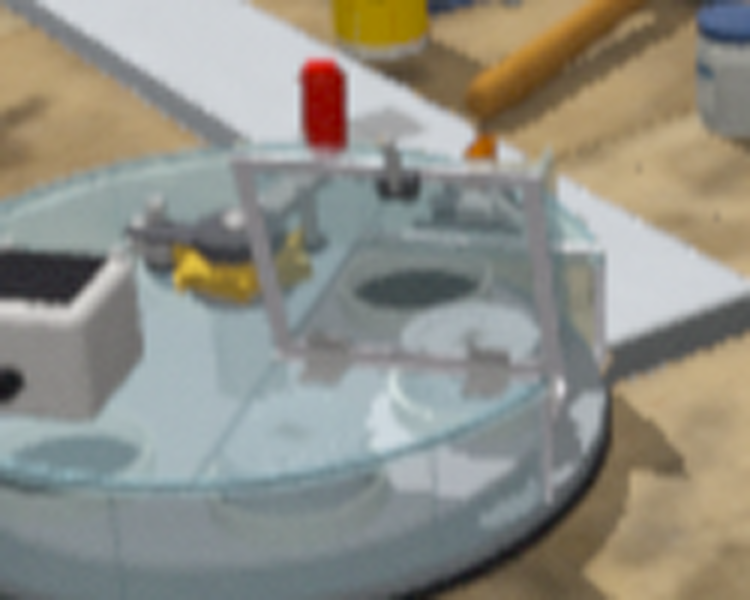

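Request:
step_arm([
  [0.1,-0.1,0.02,0,0,-0.075,0.6],
  [0.2,-0.2,0.04,0,0,-0.15,0.6],
  [0.3,-0.32,0.04,0,0,-0.225,0.6],
  [0.333,-0.354,0.04,-0.002,-0.002,-0.227,0.6],
  [0.333,-0.354,0.04,-0.002,-0.002,-0.227,0.6],
])

```text
clock: 32.35
position: [0.6133, 0.1172, 0.2033]
ee_rot: [[0.901, -0.433, 0.003], [-0.433, -0.901, 0.001], [0.002, -0.002, -1.0]]
ft_force: [-0.2, -0.7, 0.4]
opening: 0.0516
```

```bash
python3 - <<'E'
from h import *
st()
a=np.radians(-100);plan(m2w(.085*np.cos(a),.085*np.sin(a),.107),244.4)
E
```

```text
t 32.35 w [0.6133 0.1172 0.2033] m [-11.6 -85.6] F [-0.2 -0.7  0.4] op 0.0516 q [ 26.  22.  -0.  -0. -67.  39.]
units [-0.013  0.009  0.385] [-0.001 -0.001 -0.001]
```

Request:
step_arm([
  [-0.012,0.009,0.0,0,0,0,0.6],
  [-0.012,0.009,0.12,0,0,0,0.6],
  [-0.012,0.009,0.24,0,0,0,0.6],
  [-0.012,0.009,0.35,0,0,0,0.6],
  [-0.012,0.009,0.387,0,0,0,0.6],
])

```text
clock: 32.85
position: [0.6068, 0.116, 0.1041]
ee_rot: [[0.901, -0.433, -0.003], [-0.433, -0.901, -0.0], [-0.002, 0.001, -1.0]]
ft_force: [-0.2, -0.4, 0.9]
opening: 0.0513
```

Request:
step_arm([
  [0,0,0,0,0,0,0.4],
  [0,0,0,0,0,0,0.2],
  [0,0,0,0,0,0,0.1],
  [0,0,0,0,0,0,0.1],
], squeeze=20)

```text
clock: 33.25
position: [0.6074, 0.1176, 0.1054]
ee_rot: [[0.902, -0.432, -0.0], [-0.432, -0.902, 0.002], [-0.001, -0.002, -1.0]]
ft_force: [-1.1, 5.6, -1.7]
opening: 0.0219
```

```bash
python3 - <<'E'
from h import *
st()
lev(-100,-64,.107,244,5)
E
```

```text
t 33.25 w [0.6074 0.1176 0.1054] m [-16.  -81.6] F [-1.1  5.6 -1.7] op 0.0219 q [ 26.  27.  -9.  -0. -55.  39.]
-92.8 [ 0.033 -0.037 -0.007]
-85.6 [ 0.051 -0.075 -0.006]
-78.4 [ 0.064 -0.116 -0.006]
-71.2 [ 0.072 -0.158 -0.006]
-64.0 [ 0.075 -0.201 -0.006]
bearing now -101.11499003403569 r 0.08311754907407759
```

Request:
step_arm([
  [0.025,-0.037,0,0,0,0,0.1],
  [0.044,-0.075,0,0,0,0,0.1],
  [0.058,-0.116,0,0,0,0,0.1],
  [0.067,-0.158,0,0,0,0,0.1],
  [0.071,-0.2,0,0,0,0,0.1],
])

```text
clock: 33.75
position: [0.6456, 0.1528, 0.1058]
ee_rot: [[0.902, -0.433, -0.001], [-0.433, -0.902, -0.001], [-0.001, 0.002, -1.0]]
ft_force: [1.1, -6.1, -3.7]
opening: 0.022
```

```bash
python3 - <<'E'
from h import *
st()
lev(-64,-28,.106,244,5)
E
```

```text
t 33.75 w [0.6456 0.1528 0.1058] m [ 35.8 -77.7] F [ 1.1 -6.1 -3.7] op 0.022 q [ 27.  31.  -2.   0. -58.  37.]
-56.8 [-0.005 -0.05  -0.001]
-49.6 [-0.013 -0.092 -0.001]
-42.4 [-0.026 -0.133 -0.001]
-35.2 [-0.044 -0.171 -0.001]
-28.0 [-0.067 -0.208 -0.001]
bearing now -65.2893186162946 r 0.08554944707179983
```

Request:
step_arm([
  [-0.004,-0.05,0,0,0,0,0.1],
  [-0.012,-0.092,0,0,0,0,0.1],
  [-0.026,-0.132,0,0,0,0,0.1],
  [-0.045,-0.171,0,0,0,0,0.1],
  [-0.069,-0.205,0,0,0,0,0.1],
])

```text
clock: 34.25
position: [0.6523, 0.2072, 0.1061]
ee_rot: [[0.902, -0.432, -0.001], [-0.432, -0.902, -0.002], [-0.0, 0.002, -1.0]]
ft_force: [2.3, -10.9, -7.4]
opening: 0.0218
```

Request:
step_arm([
  [-0.002,-0.006,0,0,0,0,0.1],
  [-0.002,-0.006,0,0,0,0,0.1],
  [0,0,0,0,0,0,0.3],
  [0,0,0,0,0,0,0.6],
  [0,0,0,0,0,0,0.6],
])

```text
clock: 34.75
position: [0.6526, 0.2087, 0.1069]
ee_rot: [[0.902, -0.432, 0.001], [-0.432, -0.902, -0.0], [0.001, -0.0, -1.0]]
ft_force: [0.4, 0.7, 1.0]
opening: 0.0508
```

```bash
python3 - <<'E'
from h import *
st()
E
```

```text
t 34.75 w [0.6526 0.2087 0.1069] m [ 76.  -38.3] F [0.4 0.7 1. ] op 0.0508 q [ 31.  32.   2.   0. -60.  33.]
```

Request:
step_arm([
  [0,0,-0.15,0,0,0,0.6],
  [0,0,-0.35,0,0,0,0.6],
  [0,0,-0.55,0,0,0,0.6],
  [0,0,-0.75,0,0,0,0.3],
  [0,0,-0.78,0,0,0,0],
])

```text
clock: 35.25
position: [0.6551, 0.2103, 0.3117]
ee_rot: [[0.902, -0.43, 0.016], [-0.431, -0.903, 0.006], [0.012, -0.013, -1.0]]
ft_force: [-0.1, -0.2, 0.3]
opening: 0.0228
```

```bash
python3 - <<'E'
from h import *
st()
plan(m2w(-.099,.128,.29),218.4)
E
```

```text
t 35.25 w [0.6551 0.2103 0.3117] m [ 78.9 -38.6] F [-0.1 -0.2  0.3] op 0.0228 q [ 31.  26.  20.   0. -83.  33.]
units [-0.912  0.347  0.071] [-0.008 -0.004  0.228]
```

Request:
step_arm([
  [-0.18,0.07,0.02,-0.008,-0.004,0.075,0],
  [-0.36,0.14,0.04,-0.008,-0.004,0.15,0],
  [-0.55,0.21,0.06,-0.008,-0.004,0.228,0],
  [-0.73,0.28,0.07,-0.008,-0.004,0.228,0],
  [-0.9,0.345,0.07,-0.008,-0.004,0.228,0],
])

```text
clock: 35.75
position: [0.4128, 0.2298, 0.2902]
ee_rot: [[0.621, -0.784, 0.0], [-0.784, -0.621, 0.0], [0.0, -0.0, -1.0]]
ft_force: [-1.3, 1.0, 0.8]
opening: -0.0001
```

```bash
python3 - <<'E'
from h import *
st()
plan(m2w(-.099,.128,.20),218.4)
s=snap("scene","scene25.png")
t=snap("top","top25.png",(180,120,500,290),2.4)
E
```

```text
t 35.75 w [0.4128 0.2298 0.2902] m [-98.9 127.2] F [-1.3  1.   0.8] op -0.0001 q [ 49.   4. -12.   0. -74. -11.]
units [-0.003  0.001  0.361] [-0. -0. -0.]
```

View pics/scene25.png

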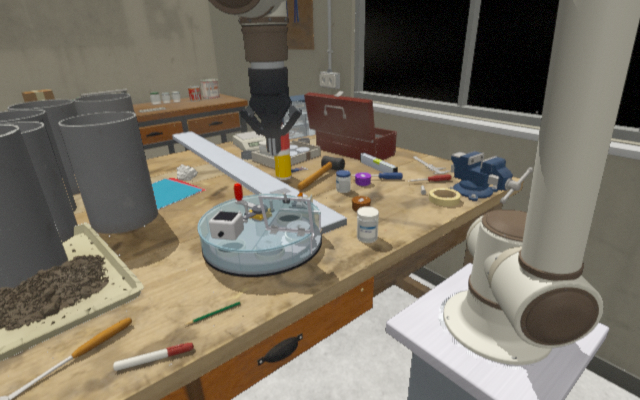

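View pics/top25.png

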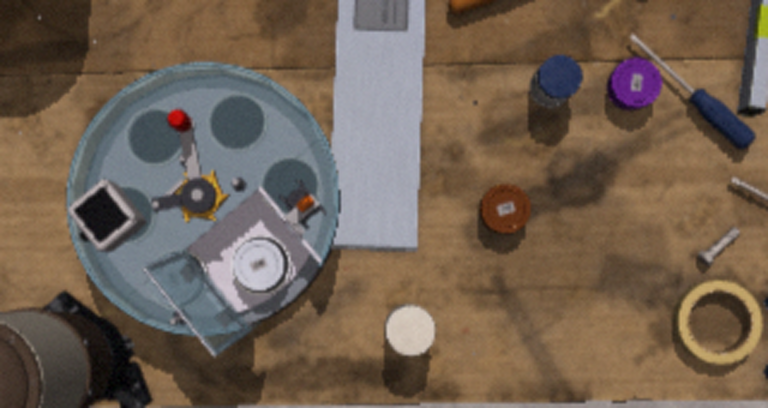

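```bash
python3 - <<'E'
from h import *
p=state()["position"];st()
for z in(.29,.308,.33):print(proj("scene",[p[0],p[1],z]),proj("top",[p[0],p[1],z]))
print(proj("top",[p[0],p[1],.6]),tri((200,270),(268,100)))
E
```

```text
t 35.85 w [0.4108 0.2295 0.2914] m [-100.6  128.2] F [0.8 0.4 1.2] op -0.0002 q [ 49.   4. -12.  -0. -74. -10.]
[275.63012408 164.51398958] [233.12352887 262.03076748]
[275.00527317 156.37142016] [231.15307091 262.5433483 ]
[274.22514059 146.205341  ] [228.63659405 263.19796656]
[183.22656147 275.01060712] [0.39981977 0.25272716 0.42970157]
```

Request:
step_arm([
  [0,0,0.15,0,0,0,0],
  [0,0,0.3,0,0,0,0],
  [0,0,0.45,0,0,0,0],
  [0,0,0.55,0,0,0,0],
  [0,0,0.57,0,0,0,0],
])

```text
clock: 36.35
position: [0.4097, 0.229, 0.1463]
ee_rot: [[0.624, -0.781, -0.003], [-0.781, -0.624, -0.002], [-0.001, 0.004, -1.0]]
ft_force: [-0.1, 0.2, -0.3]
opening: 0.0001
```

```bash
python3 - <<'E'
from h import *
st()
plan(m2w(-.099,.08,.145),218.4)
s=snap("scene","scene26.png",(200,110,345,250),5)
E
```

```text
t 36.35 w [0.4097 0.229  0.1463] m [-101.8  128.5] F [-0.1  0.2 -0.3] op 0.0001 q [ 49.  11. -26.  -0. -54. -10.]
units [ 0.194 -0.01   0.005] [0.002 0.    0.002]
```

View pics/scene26.png

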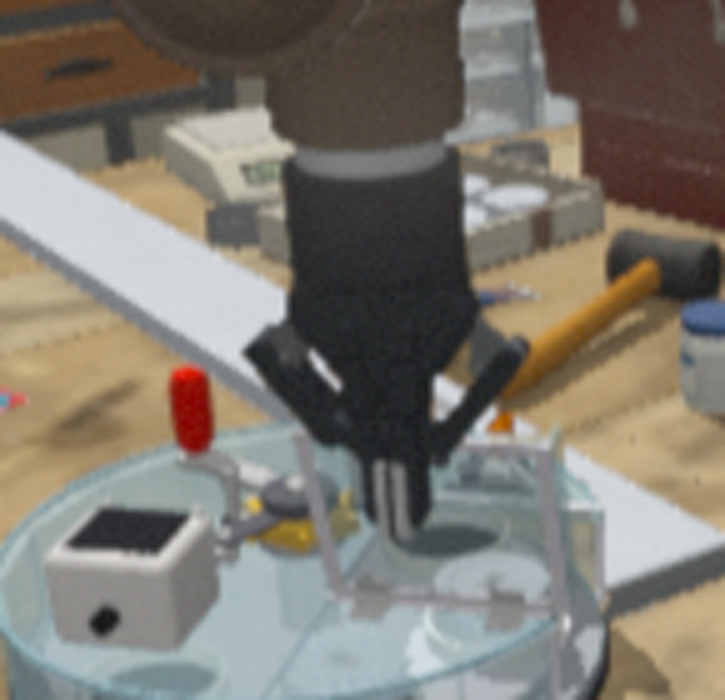

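Request:
step_arm([
  [0.05,-0.005,0,0,0,0,0],
  [0.1,-0.01,0,0,0,0,0],
  [0.14,-0.01,0,0,0,0,0],
  [0.18,-0.01,0,0,0,0,0],
  [0.22,-0.01,0,0,0,0,0],
])

```text
clock: 36.9
position: [0.4476, 0.1874, 0.1478]
ee_rot: [[0.624, -0.782, -0.001], [-0.782, -0.624, 0.0], [-0.001, 0.001, -1.0]]
ft_force: [-0.7, 0.8, 0.2]
opening: -0.0001
```

```bash
python3 - <<'E'
from h import *
st()
plan(m2w(-.099,.042,.157),218.4)
plan(m2w(-.099,.014,.142),218.4)
s=snap("scene","scene27.png",(200,110,345,250),5)
E
```

```text
t 36.9 w [0.4476 0.1874 0.1478] m [-98.   72.4] F [-0.7  0.8  0.2] op -0.0001 q [ 42.  12. -24.  -0. -54.  -3.]
units [ 0.121  0.004 -0.037] [0.    0.    0.002]
units [0.234 0.005 0.023] [0.    0.    0.002]
```

View pics/scene27.png

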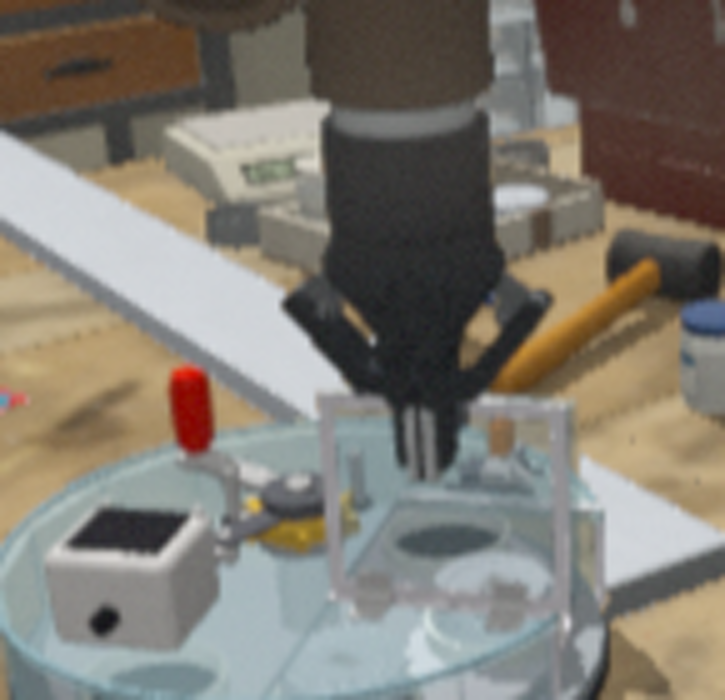

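Request:
step_arm([
  [0.05,0.002,-0.015,0,0,0,0],
  [0.09,0.003,-0.03,0,0,0,0],
  [0.125,0.004,-0.035,0,0,0,0],
  [0.165,0.004,-0.02,0,0,0,0],
  [0.2,0.004,0.002,0,0,0,0],
])

```text
clock: 37.45
position: [0.4791, 0.1465, 0.1472]
ee_rot: [[0.623, -0.782, 0.0], [-0.782, -0.623, -0.0], [0.0, -0.0, -1.0]]
ft_force: [-0.6, 0.3, 1.3]
opening: 0.0001
```

```bash
python3 - <<'E'
from h import *
st()
plan(m2w(-.099,.014,.142),218.4)
plan(m2w(-.099,-.007,.119),218.4)
s=snap("scene","scene28.png",(200,110,345,250),5)
E
```

```text
t 37.45 w [0.4791 0.1465 0.1472] m [-98.6  20.7] F [-0.6  0.3  1.3] op 0.0001 q [ 36.  13. -22.   0. -54.   3.]
units [0.027 0.002 0.021] [-0.    -0.     0.001]
units [0.111 0.002 0.113] [-0.    -0.     0.001]
```

View pics/scene28.png

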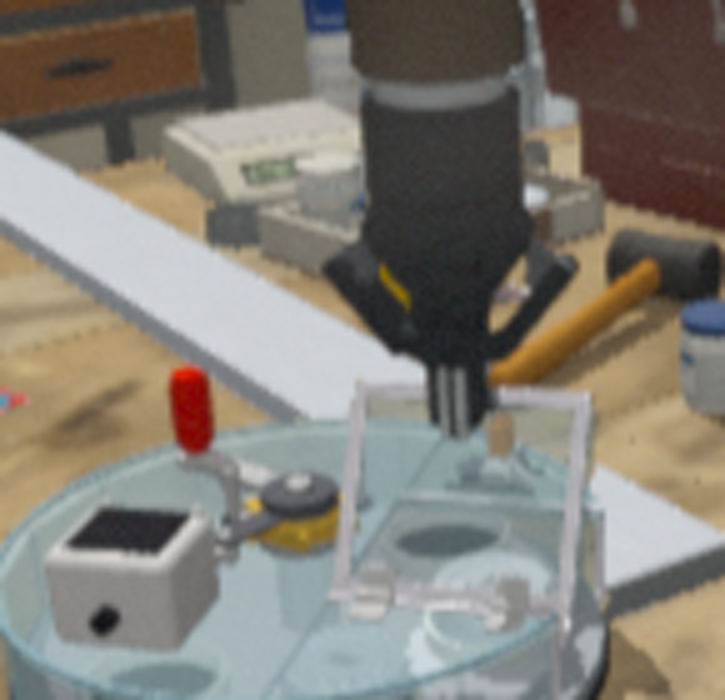

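Door follows. Continue down the arc.

Request:
step_arm([
  [0.025,0.002,0.02,0,0,0,0],
  [0.055,0.002,0.05,0,0,0,0],
  [0.085,0.002,0.08,0,0,0,0],
  [0.105,0.002,0.11,0,0,0,0],
  [0.125,0.002,0.145,0,0,0,0],
])

```text
clock: 38.0
position: [0.4985, 0.1203, 0.1092]
ee_rot: [[0.622, -0.783, -0.001], [-0.783, -0.622, -0.002], [0.0, 0.002, -1.0]]
ft_force: [0.5, -0.9, 1.4]
opening: 0.0001
```

```bash
python3 - <<'E'
from h import *
st()
plan(m2w(-.099,-.018,.098),218.4)
plan(m2w(-.099,-.022,.080),218.4)
s=snap("scene","scene29.png",(200,110,345,250),5)
E
```

```text
t 38.0 w [0.4985 0.1203 0.1092] m [-99.8 -11.8] F [ 0.5 -0.9  1.4] op 0.0001 q [ 32.  17. -23.   0. -50.   7.]
units [ 0.025 -0.003  0.045] [ 0.001 -0.     0.001]
units [ 0.041 -0.003  0.117] [ 0.001 -0.     0.001]
```

View pics/scene29.png

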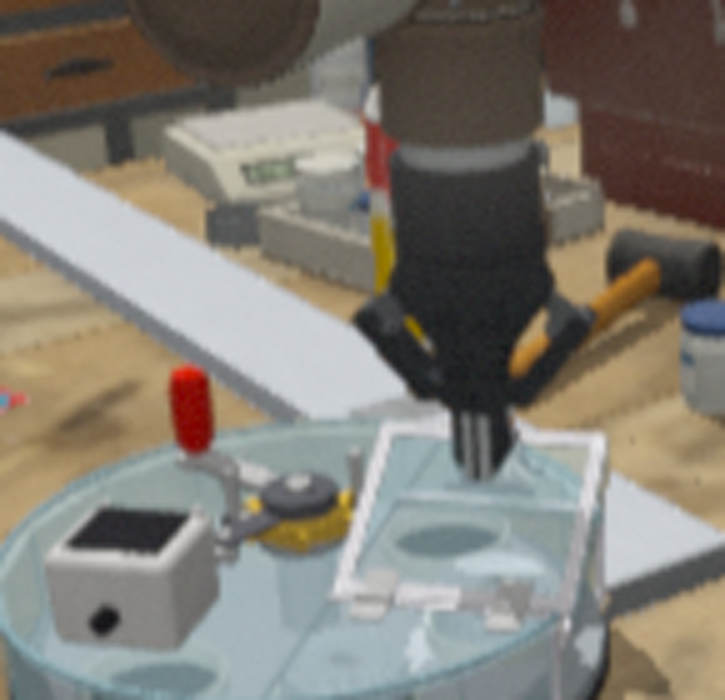

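Request:
step_arm([
  [0.02,-0.002,0.03,0,0,0,0],
  [0.035,-0.002,0.06,0,0,0,0],
  [0.045,-0.002,0.085,0,0,0,0],
  [0.05,-0.002,0.11,0,0,0,0],
  [0.05,-0.002,0.12,0,0,0,0],
])

```text
clock: 38.55
position: [0.506, 0.11, 0.0783]
ee_rot: [[0.622, -0.783, -0.004], [-0.783, -0.622, -0.003], [0.0, 0.005, -1.0]]
ft_force: [-3.3, -0.1, 11.2]
opening: 0.0001
```

Request:
step_arm([
  [0,0,0.012,0,0,0,0],
  [0,0,0.024,0,0,0,0],
  [0,0,0.03,0,0,0,0],
])

```text
clock: 38.85
position: [0.5064, 0.11, 0.0713]
ee_rot: [[0.623, -0.782, -0.002], [-0.782, -0.623, -0.003], [0.001, 0.004, -1.0]]
ft_force: [0.8, 0.4, 1.8]
opening: -0.0001
```

Request:
step_arm([
  [0,0,0.008,0,0,0,0],
  [0,0,0.012,0,0,0,0],
  [0,0,0.016,0,0,0,0],
  [0,0,0.016,0,0,0,0],
])

```text
clock: 39.25
position: [0.5065, 0.1099, 0.0677]
ee_rot: [[0.623, -0.782, -0.002], [-0.782, -0.623, -0.003], [0.001, 0.004, -1.0]]
ft_force: [-0.7, 0.3, 5.9]
opening: 0.0
```

```bash
python3 - <<'E'
from h import *
st()
s=snap("scene","scene30.png",(220,150,345,250),6)
E
```

```text
t 39.25 w [0.5065 0.1099 0.0677] m [-99.8 -24.9] F [-0.7  0.3  5.9] op 0.0 q [ 30.  21. -25.   0. -44.   8.]
```

View pics/scene30.png

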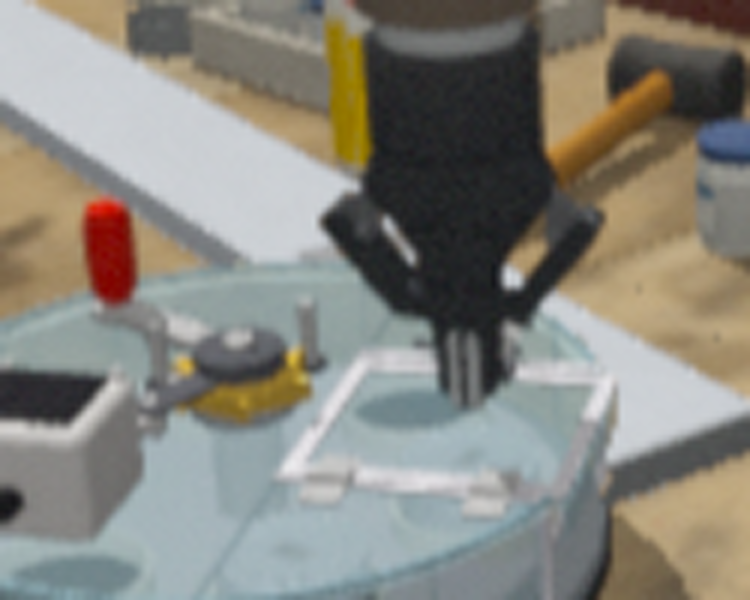

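Request:
step_arm([
  [0,0,0.012,0,0,0,0],
  [0,0,0.016,0,0,0,0],
  [0,0,0.016,0,0,0,0],
])

```text
clock: 39.6
position: [0.5068, 0.1099, 0.0672]
ee_rot: [[0.624, -0.781, -0.001], [-0.781, -0.624, -0.004], [0.002, 0.004, -1.0]]
ft_force: [-8.0, -1.3, 23.5]
opening: -0.0002
```

Request:
step_arm([
  [0,0,-0.08,0,0,0,0],
  [0,0,-0.2,0,0,0,0],
  [0,0,-0.4,0,0,0,0],
  [0,0,-0.6,0,0,0,0],
  [0,0,-0.8,0,0,0,0],
])

```text
clock: 40.1
position: [0.5064, 0.1105, 0.2686]
ee_rot: [[0.624, -0.781, -0.002], [-0.781, -0.624, -0.004], [0.002, 0.005, -1.0]]
ft_force: [0.9, 0.2, 0.4]
opening: 0.0
```

Request:
step_arm([
  [0.2,0.05,0,0,0,0,0],
  [0.4,0.1,0,0,0,0,0],
  [0.6,0.15,0,0,0,0,0],
  [0.8,0.2,0,0,0,0,0],
  [1.0,0.25,0,0,0,0,0],
])

```text
clock: 40.6
position: [0.6108, -0.1186, 0.2686]
ee_rot: [[0.625, -0.781, -0.003], [-0.781, -0.624, -0.004], [0.001, 0.005, -1.0]]
ft_force: [0.8, -0.1, 0.4]
opening: 0.0001
```

Request:
step_arm([
  [0.2,0.05,0,0,0,0,0],
  [0.4,0.1,0,0,0,0,0],
  [0.4,0.1,0,0,0,0,0],
])

```text
clock: 40.9
position: [0.6543, -0.2172, 0.2654]
ee_rot: [[0.62, -0.785, -0.007], [-0.785, -0.62, -0.004], [-0.001, 0.008, -1.0]]
ft_force: [-0.1, 0.7, 0.3]
opening: -0.0001
```

```bash
python3 - <<'E'
from h import *
st()
s=snap("scene","scene31.png",(220,150,345,250),6)
t=snap("top","top31.png",(200,140,330,265),5)
cv2.imwrite("pics/top31f.png",t)
a=blob(t,(0,150,80),(8,255,255),(240,150,310,200));p=w2m(on("top",*a[0],.16));print("lever bearing",np.degrees(np.arctan2(p[1],p[0])))
a=blob(t,(5,150,80),(18,255,255),(295,190,320,215));p=w2m(on("top",*a[0],.125));print("tab",p,a[0])
E
```

```text
t 40.9 w [ 0.6543 -0.2172  0.2654] m [-187.2 -373.1] F [-0.1  0.7  0.3] op -0.0001 q [ -5.  27.  16.   0. -79.  43.]
lever bearing -27.271236552362602
tab [-0.08720714 -0.09073116] [306.42 204.23]
```

View pics/scene31.png

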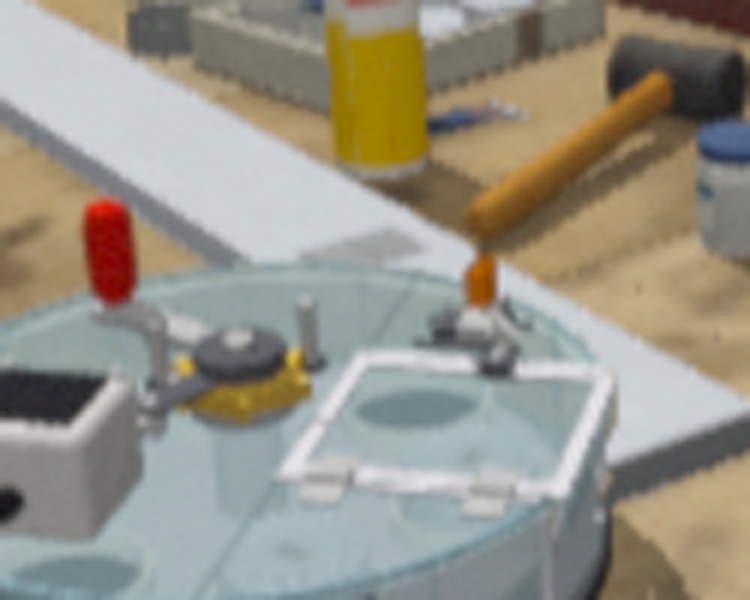

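View pics/top31.png

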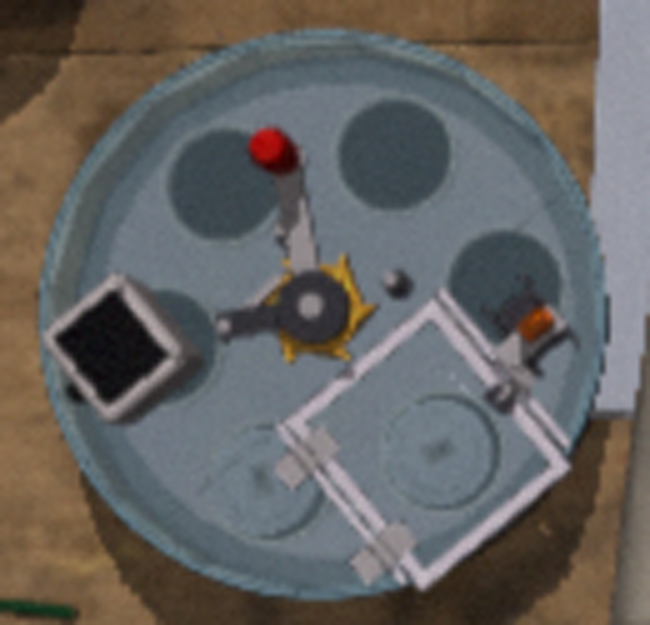

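```bash
python3 - <<'E'
from h import *
for u,v in((440,452),(265,482)):
  p=w2m(on("top",u/5+200,v/5+140,.073));print(p,np.hypot(*p),np.degrees(np.arctan2(p[1],p[0])))
E
```

```text
[-0.10677838 -0.00123204] 0.10678548708097968 -179.33893457896897
[-0.0556238   0.08868724] 0.10468731890819544 122.09554820306734
```

View pics/top31f.png

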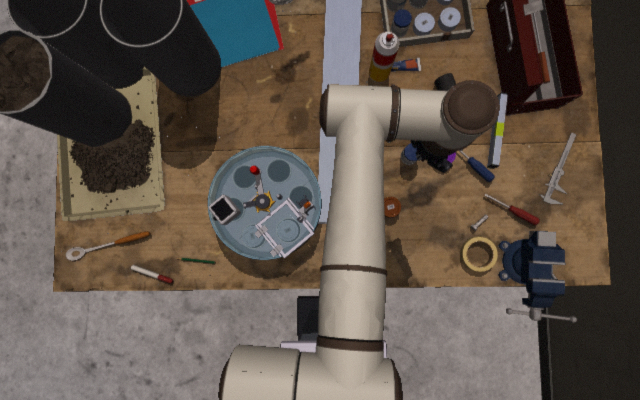

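```bash
python3 -c "
from rig import *
print(close_job())"
```

```text
the job is handed in; nothing more can be done
None
```

The changer is loaded and handed in at about 41 s. The interface gives no verdict, so what follows is from my own checks.

**What I did**
- **Door:** I slid the latch and the door sprang fully open.
- **Freewheel:** I pushed the lever to its rear stop and the table stayed put. I then pulled it to its front stop and the table came with it, ending square under the port.
- **Tins:** Only two were on the bench: I left out the brown and purple lookalikes and the white lids in the tray, about 1.1 m away and out of reach. The second was knocked about 5 cm aside during the run, so I measured it again before gripping it. I set one in each of two nests, with one lever stroke between them.
- **Closing:** I returned the lever to its rear stop and pressed the door shut. The resistance rose to about 11 N, then dropped when it snapped shut.

**What the last checks showed**
- The door frame lies flat in both camera views.
- The latch tab is at the same image position as at the start, so it is home.
- The lever bears 27.3° against 28° for the rear stop.
- The tins measure 105 and 107 mm from the machine's centre, at 122° and 180°; the nests should be at 104 mm, 120° and 180°. That puts both within about 4 mm of their nests.
- The robot was clear of everything. I never aimed at the jars and saw no sign of contact, but I did not measure their final positions.

**One disagreement:** the fingertips were about 18 to 34 mm above the reported tool point, depending on the opening, where the description puts them 19 mm ahead of it. I worked from camera measurements instead. Both tins then met the nest floor at the height this predicted (28.2 mm against 28.4 mm).

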